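Load the grill basket with frozen hash browns

TASK

Get the wire grill basket ready for the grill: swing its clip fully off the lid, open the lid all the way, and lay every hash brown from the stacks flat in the basket in neat rows, one to a bay, centred in its bay and squared up with its long side running front to back. Then shut the lid and swing the clip back over it until it is fully home. Never lift the lid against the clip, and leave the soap bottle, the mug and the jar alone.

Things in the scene. Friction and masses are not known exactly. Their poses are not given: they have to be found in the camera images.
- basket: Hinged steel wire grill basket, fixed on the worktop. Origin at worktop level; x points from the front (clip, handle) to the back (hinge), y left, z up. Grate inside, top at z 30 mm, x -80 to 75, y +-125 mm; a 4 mm thick side all round, top at z 47 mm. Brass wires flush in the grate mark six bays: a front and a back row of three.
- bay1 (a point): Centre of the left bay of the front row, at the top of the grate (basket x -38, y 74, z 30 mm); axes as the basket's. The bay spans 66 mm (x) by 74 mm (y) about it.
- bay2 (a point): Centre of the middle bay of the front row, at the top of the grate (basket x -38, y 0, z 30 mm); axes as the basket's. The bay spans 66 mm (x) by 74 mm (y) about it.
- bay3 (a point): Centre of the right bay of the front row, at the top of the grate (basket x -38, y -74, z 30 mm); axes as the basket's. The bay spans 66 mm (x) by 74 mm (y) about it.
- bay4 (a point): Centre of the left bay of the back row, at the top of the grate (basket x 28, y 74, z 30 mm); axes as the basket's. The bay spans 66 mm (x) by 74 mm (y) about it.
- bay5 (a point): Centre of the middle bay of the back row, at the top of the grate (basket x 28, y 0, z 30 mm); axes as the basket's. The bay spans 66 mm (x) by 74 mm (y) about it.
- bay6 (a point): Centre of the right bay of the back row, at the top of the grate (basket x 28, y -74, z 30 mm); axes as the basket's. The bay spans 66 mm (x) by 74 mm (y) about it.
- lid (a joint): Angle of the wire lid, 158 mm deep, 250 wide, 5 thick: 0 = shut (4.5 mm spare above one layer of hash browns), 1.75 = open at its stop, leaning back past upright. Hinge axis along the basket's y at basket x 80, z 51.5 mm; the bar rises as the angle grows. 0.25 kg, nearly no friction: it falls shut below about 1.5 and open to the stop above about 1.65.
- lid_bar (a point): Middle of the lid's dark wooden handle bar, 9 mm thick, 70 long along y, in the lid's plane 194 mm from the hinge axis and 36 mm beyond the lid's edge, on two 6 mm wires; the loop between bar and edge is open, so fingers can straddle the bar. Shut: basket x -114, y 55, z 51.5 mm. Turns with the lid.
- clip (a joint): Angle of the brass wire clip: 0 = locked, 0.5 rad back past upright over the lid's edge, its cross bar behind the lip of the lid's catch plate so that the lid cannot rise; 0.5 = upright; 1.05 = fully out to the front (-x), at its stop. Pivot axis along the basket's y at basket x -85, y -55, z 20 mm. Light friction, about 0.7 N at the thumb bar: it stays where it is left.
- clip_bar (a point): Middle of the clip's red thumb bar, 9 mm thick, 46 mm free along y between two 6 mm wire arms, 78 mm from the pivot axis. The brass cross bar that locks is parallel, 33 mm nearer the pivot. Locked: basket x -48, y -55, z 88 mm, 34 mm above the lid. Fully out: x -126, z 86 mm. Turns with the clip.
- board: Small green plastic board 230 (x) x 100 (y) x 10 (z) mm, fixed on the worktop; origin at the centre of its underside. The stacks stand on it at the start in a line along its x, 13 mm apart.
- hash1: Hard-frozen golden hash brown, a slab 60 (x) x 46 (y) x 14 (z) mm, 45 g, both faces alike; origin at its centre. At the start one of 4 to 6 slabs lying flat on the board in stacks of up to three, loose on one another.
- hash2: Hard-frozen golden hash brown, a slab 60 (x) x 46 (y) x 14 (z) mm, 45 g, both faces alike; origin at its centre. At the start one of 4 to 6 slabs lying flat on the board in stacks of up to three, loose on one another.
- hash3: Hard-frozen golden hash brown, a slab 60 (x) x 46 (y) x 14 (z) mm, 45 g, both faces alike; origin at its centre. At the start one of 4 to 6 slabs lying flat on the board in stacks of up to three, loose on one another.
- hash4: Hard-frozen golden hash brown, a slab 60 (x) x 46 (y) x 14 (z) mm, 45 g, both faces alike; origin at its centre. At the start one of 4 to 6 slabs lying flat on the board in stacks of up to three, loose on one another.
- hash5: Hard-frozen golden hash brown, a slab 60 (x) x 46 (y) x 14 (z) mm, 45 g, both faces alike; origin at its centre. At the start one of 4 to 6 slabs lying flat on the board in stacks of up to three, loose on one another.
- hash6: Hard-frozen golden hash brown, a slab 60 (x) x 46 (y) x 14 (z) mm, 45 g, both faces alike; origin at its centre. At the start one of 4 to 6 slabs lying flat on the board in stacks of up to three, loose on one another.
- soap: Amber bottle, 64 mm across, 170 mm tall; bystander. Origin at the centre of its underside.
- mug: Pink mug, 80 mm across, 85 mm tall; bystander. Origin at the centre of its underside.
- jar: Blue jar with a wooden lid, 72 mm across, 75 mm tall; bystander. Origin at the centre of its underside.
There are look-alikes about, which are no part of the job. What is shaped like the hash5 but grey is not meant.

How it is judged:
By the outcome, as a careful person would: the job done as asked, in the order asked, and still so for the second after the job is handed in, with the robot touching nothing.
Of hash3, hash5, hash6 only 1 to 3 are there at a start; the rules pass over those that are not, and their reading is None.
At some moment in a run one of hash1, hash2, hash3, hash4, hash5, hash6 may be knocked a few centimetres aside while the robot is not near it.
Once in a run the grip may slacken for a moment while it holds something.
It also fails if it takes over 210 s, if anything falls off the work surface, if the arm or the gripper's body presses on something with over 40 N, if the wrist force passes 120 N, or if a joint passes its speed limit or range.

ROBOT

A 6-joint arm with a two-finger parallel gripper is mounted at the origin on the work surface. World frame = base frame: x ahead of the robot, y to its left, z up, the work surface at z = 0. Lengths are in m, angles in rad, forces in N, time in s.
With the tool pointing down it reaches from about 0.35 to 0.775 m from the base axis. Payload 7.3 kg.
Tool frame: the origin (TCP) lies at the very end of the fingers, on their centre line; the grasp point (between the pads) lies 19 mm behind it; z points along the fingers, y is the line along which they close (so a half turn about z gives the same grasp; the last joint's range is limited). The gripper opens to 92 mm and grips with 3 to 60 N. Pads are 19 mm wide; open, the fingers measure 130 mm over their backs; the gripper's body (75 mm by 190 mm) begins 47 mm behind the grasp point.
Start: joints at [0.99, 0.342, 1.524, -0, 1.275, -0.146], TCP at [0.221, 0.476, 0.227] pointing down, gripper open.
Joint ranges: [-2.53, 2.53], [-0.77, 2.02], [0.04, 2.7], [-1, 4.14], [0.28, 2.66], [-3.11, 3.11]. Speed limits (rad/s): [2.57, 2.57, 3.14, 3.14, 3.14, 3.14].

INTERFACE

Orientations are given as [roll, pitch, yaw] about the fixed x, y, z axes, in that order (R = Rz(yaw) Ry(pitch) Rx(roll)).
In Python, from cell import telemetry, eyes, job gives the robot as it stands.
- The arm moves only by the tool apply_moves, never from a script. Its arguments are lists of equal length, an entry for each row: "delta_pos": the shift along the world's x, y, z each as a share of 0.4 m, from -1 to 1, a list of three; "dr": the turn, a rotation vector about the world's x, y, z each as a share of 0.5 rad, from -1 to 1, a list of three; "jaw": the opening, from 0 (shut) to 1 (fully open). A call has 1 to 8 rows; each row is the pose to reach, as a shift and turn from the pose commanded when the call began; what a row does not reach only later rows make up. A row lasts 1/12 s, in which the tool goes at most 41.7 mm and 7.16 degrees, less where a joint would pass 70% of its speed; a pose out of reach is approached as far as the arm can. A call with a number of a shift or a turn outside -1 to 1 is refused whole. A call with a gripper value outside its range is refused whole. The fingers move at their own pace and stop on an object; "force" is the grip in N (left out, the last holds). Time passes only in rows, so rows that repeat a pose let the fingers close. It gives the time, the measured TCP pose, the force, the opening and the grip force at its end, in the units of the state.
- telemetry.observe(): the state, without advancing time (a new reading comes with each control period).
- eyes.read_camera(name): name is "scene" or "top" or "wrist"; returns the picture (420x560x3 uint8, red, green, blue); there is no depth.
- eyes.camera_model(name): a dict with "vertical_fov" (degrees; the focal length in pixels is half the picture's height over the tangent of half this angle, whatever the lens; pixels are square), "cx", "cy" (the principal point, pixels), "rvec" (rotation vector, rad) and "tvec" (3), from world to camera coordinates, as OpenCV has them; the wrist camera has in their place "hand_eye" (4x4, takes a point from camera to tool coordinates, whose origin is the TCP and whose axes are the flange's). Camera axes: x right, y down, z forward; pixel columns grow to the right and rows downward; lengths in m; the calibration is good to about 2 mm. The wrist camera is an equidistant fisheye: a pixel r from the principal point sees the ray r / f radians off the axis. A picture is of the moment at which its call begins: read the wrist's pose just before it. camera_model takes no time and is no camera call.
- job.hand_in(): hands the job in; it is judged then, once.
The state is a dict: "time": time; "qpos": joint angles; "qvel": joint speeds; "joint_efforts": joint torques, N m; "tool_pos": TCP position; "tool_rot": TCP orientation; "contact_force": force on the tool from outside, world axes, zero at the start; "torque": the same for the moment, N m; "opening": finger opening in m; "grip_force": force on a finger pad.
Only numpy, scipy, OpenCV 4.12 (cv2) and the standard library are available. Lean on these libraries where they do the work, as an engineer would, in place of code of your own. Each camera call takes 0.05 s, during which the arm holds its last target. There are 200 camera calls.

## Working session

There is one attempt and no reset: what is moved stays moved. The work goes in short steps, Python scripts to look and compute and a tool call to move; the robot and the scene stay as the last step left them, time stands still between calls to the robot, and variables do not carry over. Pictures are saved under pics/ and viewed, at most 14 in all, crops included, and the job is handed in when it is done.

Besides the shell and the picture viewer there is one more tool, called after "Request:" by a JSON object that holds its "name" and its "arguments", one argument or row to a line. apply_moves: Moves the arm, as the interface text tells. Its arguments: {"type":"object","properties":{"delta_pos":{"type":"array"},"dr":{"type":"array"},"jaw":{"type":"array"},"force":{"type":"number"}},"required":["delta_pos","dr","jaw"]}

```bash
ls; mkdir -p pics; cat > h.py <<'E'
import numpy as np, cv2
from cell import telemetry, eyes, job
from scipy.spatial.transform import Rotation as R
def cam(n):
    m=eyes.camera_model(n); f=210/np.tan(np.radians(m['vertical_fov'])/2); return m,f
def snap(n,name):
    im=eyes.read_camera(n); cv2.imwrite('pics/'+name+'.png',cv2.cvtColor(im,cv2.COLOR_RGB2BGR)); return im
def ray(n,px):  # fixed cams: origin, dir in world
    m,f=cam(n); Rm=R.from_rotvec(m['rvec']).as_matrix(); t=np.array(m['tvec'])
    d=np.array([(px[0]-m['cx'])/f,(px[1]-m['cy'])/f,1.]); return -Rm.T@t, Rm.T@d
def onz(n,px,z):
    o,d=ray(n,px); return o+d*(z-o[2])/d[2]
def proj(n,P):
    m,f=cam(n); Rm=R.from_rotvec(m['rvec']).as_matrix(); p=np.atleast_2d(P)@Rm.T+np.array(m['tvec'])
    return np.c_[m['cx']+f*p[:,0]/p[:,2], m['cy']+f*p[:,1]/p[:,2]]
E
python3 - <<'E'
from h import *
for n in('scene','top'):
    snap(n,n+'0'); m,f=cam(n); print(n,m,f,ray(n,(280,210)))
print(eyes.camera_model('wrist')); print(telemetry.observe())
E
```

```text
pics
scene {'vertical_fov': 46.80385788578883, 'cx': 278.7879631575626, 'cy': 211.42423425945287, 'rvec': array([ 2.22736376,  0.56117413, -0.28506587]), 'tvec': array([-0.48252342, -0.12241418,  1.26741794])} 485.2365467090514 (array([ 0.93753795, -0.67235824,  0.72326987]), array([-0.3758816 ,  0.66099548, -0.6494712 ]))
top {'vertical_fov': 56.49441594598324, 'cx': 280.83156116001123, 'cy': 208.37923580837096, 'rvec': array([ 2.16802856, -2.13534865,  0.22679146]), 'tvec': array([-0.03001226,  0.58774792,  0.89214141])} 390.8746881045916 (array([0.42945279, 0.0164886 , 0.97855152]), array([ 0.16426063, -0.03781684, -0.98570282]))
{'vertical_fov': 65.70646984690485, 'cx': 279.5872424776285, 'cy': 211.43041974602153, 'hand_eye': array([[ 1.94714235e-04, -9.54715671e-01, -2.97519662e-01,
         8.10465762e-02],
       [ 9.99999964e-01,  1.31726930e-04,  2.31757669e-04,
         4.92483293e-04],
       [-1.82071327e-04, -2.97519697e-01,  9.54715663e-01,
        -1.58139321e-01],
       [ 0.00000000e+00,  0.00000000e+00,  0.00000000e+00,
         1.00000000e+00]])}
{'time': 0.1, 'qpos': array([ 9.90018307e-01,  3.42627647e-01,  1.52493139e+00,  2.56340051e-06,
        1.27541614e+00, -1.45983032e-01]), 'qvel': array([-0.00110814, -0.00127217, -0.00175962,  0.00034777, -0.00100035,
       -0.00058131]), 'joint_efforts': array([ 1.81706477e-03, -4.32004166e+01, -2.44694942e+01,  7.18339719e-02,
        5.25452360e-02, -3.39233009e-05]), 'tool_pos': array([0.22090693, 0.47585027, 0.2261242 ]), 'tool_rot': array([-3.14022519e+00, -2.03534503e-04,  2.70679678e+00]), 'contact_force': array([-0.2702763 ,  0.45605121,  0.24725948]), 'torque': array([0.03135783, 0.00204639, 0.01879713]), 'grip_force': 0.0, 'opening': 0.09177643387088692}
```

View pics/top0.png

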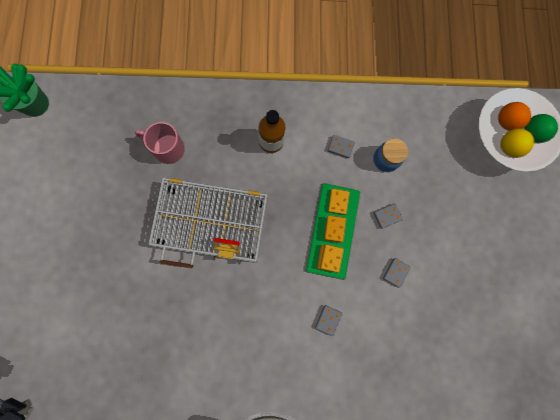

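View pics/scene0.png

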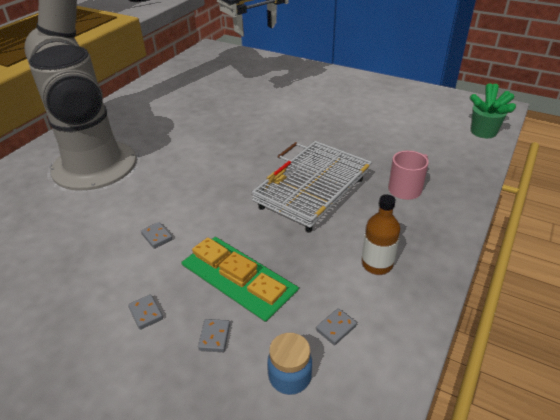

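The top view shows the basket at about (210,220), with the red clip bar at (227,242) and the wooden lid bar at (177,264). The green board is at about (333,230) with three stacks, at (340,201), (336,229) and (331,259). The grey decoys, mug, bottle and jar lie around them. The scene view agrees; stack heights still have to be measured.

```bash
python3 - <<'E'
import cv2,numpy as np
a=cv2.imread('pics/top0.png')[170:290,140:370]; a=cv2.resize(a,None,fx=3.45,fy=3.45,interpolation=cv2.INTER_CUBIC)
cv2.imwrite('pics/c1.png',a[:,:800])
b=cv2.imread('pics/scene0.png')[130:320,170:380]; cv2.imwrite('pics/c2.png',cv2.resize(b,None,fx=3.1,fy=3.1,interpolation=cv2.INTER_CUBIC))
E
python3 - <<'E'
from h import *
im=cv2.imread('pics/top0.png'); hsv=cv2.cvtColor(im,cv2.COLOR_BGR2HSV)
g=cv2.inRange(hsv,(50,120,60),(75,255,255)); g[:, :280]=0; g[:,400:]=0
# fill holes w/ hull
c=max(cv2.findContours(g,0,2)[0],key=cv2.contourArea); r=cv2.minAreaRect(c); print(r)
P=np.array([onz('top',p,0.01)[:2] for p in cv2.boxPoints(r)]); print(P, P.mean(0), np.linalg.norm(np.diff(P,axis=0),axis=1))
for lo,hi,nm in [((12,120,120),(30,255,255),'hash'),]:
    m=cv2.inRange(hsv,lo,hi); m[:,:310]=0;m[:,365:]=0; m[:185]=0;m[280:]=0
    m=cv2.morphologyEx(m,cv2.MORPH_CLOSE,np.ones((3,3)))
    for c in cv2.findContours(m,0,2)[0]:
        if cv2.contourArea(c)>50: print(nm,cv2.minAreaRect(c),cv2.contourArea(c))
E
```

```text
((333.2921447753906, 230.84136962890625), (39.99520492553711, 90.5154800415039), 10.784297943115234)
[[ 0.43883563 -0.0843547 ]
 [ 0.66374889 -0.12754839]
 [ 0.64629336 -0.22850015]
 [ 0.42183789 -0.18125697]] [ 0.54267894 -0.15541505] [0.22902329 0.10244976 0.22937344]
hash ((330.4422912597656, 257.7884521484375), (21.57277488708496, 24.514516830444336), 11.309932708740234) 477.5
hash ((335.0384521484375, 228.6923370361328), (18.357139587402344, 24.93098258972168), 7.125016689300537) 399.5
hash ((338.6399841308594, 201.02000427246094), (17.960512161254883, 23.05168342590332), 8.13010311126709) 373.5
```

View pics/c1.png

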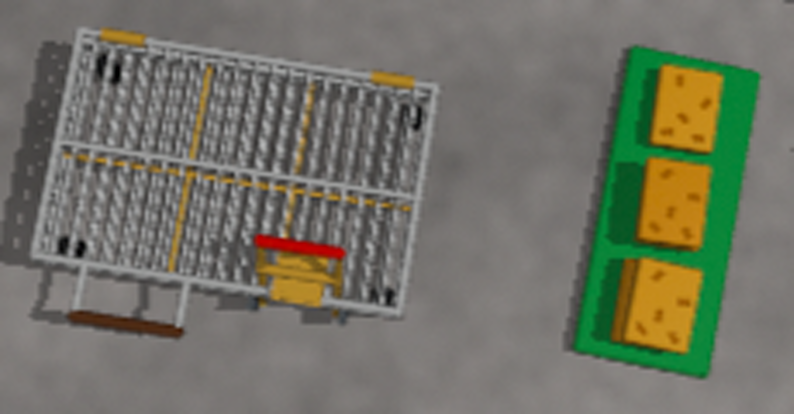

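View pics/c2.png

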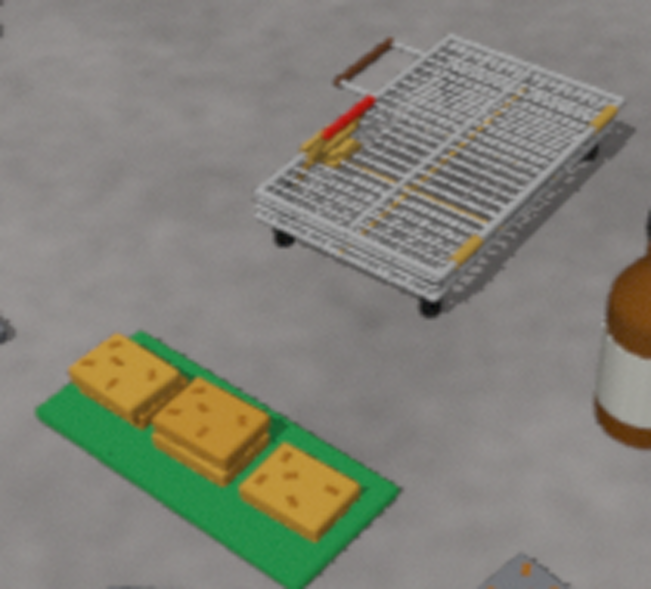

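The crops show a single far stack and at least two slabs in the middle and near stacks. The lid and clip are locked, and the bar ends are clear enough to use as fitting points.

```bash
cat > fit0.py <<'E'
from h import *
from scipy.optimize import least_squares
T=lambda p:np.array(p,float)/3.45+[140,170]
S=lambda p:np.array(p,float)/3.1+[170,130]
mm=1e-3
obs=[('top',T((70,316)),(-114,90,53)),('top',T((183,331)),(-114,20,53)),('top',T((256,240)),(-48,-26,90)),('top',T((344,253)),(-48,-84,90)),
('scene',S((326,134)),(-48,-84,88)),('scene',S((371,101)),(-48,-26,88)),('scene',S((340,82)),(-114,20,52)),('scene',S((390,42)),(-114,90,52)),
('top',T((80,30)),(81,127,52)),('top',T((437,86)),(81,-127,52)),('top',T((402,317)),(-81,-127,52)),('top',T((35,257)),(-81,127,52))]
def W(v,P): 
    P=np.array(P)*mm; return np.r_[R.from_euler('z',v[2]).as_matrix()[:2,:2]@P[:2]+v[:2],P[2]]
f=lambda v:np.concatenate([proj(c,W(v,P))[0]-u for c,u,P in obs])
s=least_squares(f,[.5,.15,-.15],loss='soft_l1'); print(s.x); print(np.round(s.fun.reshape(-1,2),1))
hs={'far':([(660,65),(722,72),(714,152),(652,144)],[(288,443),(359,490),(318,538),(241,492)]),
'mid':([(648,157),(711,165),(702,250),(640,242)],[(200,378),(270,420),(223,465),(153,425)]),
'near':([(637,259),(702,267),(688,353),(625,345)],[(122,334),(185,378),(135,417),(70,372)])}
for k,(a,b) in hs.items():
    ct=T(np.mean(a,0)); cs=S(np.mean(b,0))
    g=lambda p:np.r_[proj('top',p)[0]-ct,proj('scene',p)[0]-cs]
    q=least_squares(g,[.5,-.15,.03]); 
    A=np.array([onz('top',T(p),q.x[2])[:2] for p in a]); e=(A[0]+A[1]-A[2]-A[3])/2
    print(k,q.x,q.fun.round(1),'len',np.linalg.norm(e),'yaw',np.arctan2(e[1],e[0]),'w',np.linalg.norm(A[0]-A[1]))
E
python3 fit0.py
```

```text
[ 0.55875539  0.14973699 -0.14161973]
[[ 1.1 -0.6]
 [-1.7 -0.3]
 [-0.1 -0.3]
 [-0.3 -0. ]
 [-1.6  1.3]
 [-0.6 -0.4]
 [-1.3  0. ]
 [-0.8  0.2]
 [-0.3 -0.8]
 [ 0.4 -0.3]
 [-0.4 -0.5]
 [-1.5 -0. ]]
far [ 0.61653893 -0.16709894  0.01962305] [-0.7 -1.  -0.9  0.1] len 0.05947955075135644 yaw -0.1125188949558447 w 0.04588964984300962
mid [ 0.54502906 -0.15497914  0.03314716] [-0.8 -1.1 -1.   0.1] len 0.06115330761980637 yaw -0.11160820756299107 w 0.04547097733098269
near [ 0.47349257 -0.1449638   0.0319016 ] [-1.1 -1.4 -1.5  0.1] len 0.06080520198693063 yaw -0.16206853191302206 w 0.04634526588826503
```

```bash
cat >> h.py <<'E'
import json,os
B=[0.5588,0.1497,-0.1416]
if os.path.exists('B.json'): B=json.load(open('B.json'))
def bw(x,y,z=0): # basket mm -> world m
    c,s=np.cos(B[2]),np.sin(B[2]); x,y,z=x/1e3,y/1e3,z/1e3
    return np.array([B[0]+c*x-s*y,B[1]+s*x+c*y,z])
def wb(p):
    c,s=np.cos(B[2]),np.sin(B[2]); d=np.array(p[:2])-B[:2]
    return np.r_[c*d[0]+s*d[1],-s*d[0]+c*d[1],(p[2] if len(p)>2 else 0)]*1e3
def rot(yaw): return R.from_euler('xyz',[np.pi,0,yaw])
def pose():
    s=telemetry.observe(); return np.array(s['tool_pos']),R.from_euler('xyz',s['tool_rot'])
def plan(wps,p=None,r=None):
    """wps: (pos,yaw or None); prints chained deltas in move units"""
    p0,r0=pose(); p=p0 if p is None else np.array(p); r=r0 if r is None else r
    for q,yaw in wps:
        q=np.array(q); rt=r if yaw is None else rot(yaw)
        d=np.round((q-p)/0.4,4); v=np.round((rt*r.inv()).as_rotvec()/0.5,3)
        n=max(np.linalg.norm(d)*.4/.0417,np.linalg.norm(v)*.5/.125)
        print('d',d.tolist(),'dr',v.tolist(),'rows>=%.1f'%n); p=p+d*.4; r=R.from_rotvec(v*.5)*r
def wproj(P,p=None,r=None):
    m,f=cam('wrist'); H=np.array(m['hand_eye']); 
    if p is None: p,r=pose()
    t=(np.atleast_2d(P)-p)@r.as_matrix(); c=(t-H[:3,3])@H[:3,:3]
    th=np.arctan2(np.hypot(c[:,0],c[:,1]),c[:,2]); a=np.arctan2(c[:,1],c[:,0])
    return np.c_[m['cx']+f*th*np.cos(a),m['cy']+f*th*np.sin(a)]
def wonz(px,z,p,r):
    m,f=cam('wrist'); H=np.array(m['hand_eye']); u=np.array(px)-[m['cx'],m['cy']]; th=np.linalg.norm(u)/f
    d=np.r_[u/np.linalg.norm(u)*np.sin(th),np.cos(th)]; d=r.as_matrix()@(H[:3,:3]@d); o=p+r.as_matrix()@H[:3,3]
    return o+d*(z-o[2])/d[2]
E
python3 - <<'E'
from h import *
for n,px in (('mug',(170,150)),('soap',(271,143)),('jar',(388,160))):
    w=onz('top',px,0); print(n,w,wb(w))
c=bw(-48,-55,88); print('clip',c,'lidbar',bw(-114,55,51.5))
for i,(x,y) in enumerate([(-38,74),(-38,0),(-38,-74),(28,74),(28,0),(28,-74)]): print(i+1,bw(x,y))
p,r=pose(); y0=2.7068
t=np.r_[c[:2],.2]
plan([(p+(t-p)*k/3, y0+(1.43-y0)*k/3) for k in(1,2,3)])
E
```

```text
mug [0.74389238 0.26435532 0.        ] [167.05888182 139.62937503   0.        ]
soap [0.76956703 0.00460502 0.        ] [ 229.13442381 -113.89781145    0.        ]
jar [ 0.73101966 -0.30350157  0.        ] [ 234.45509784 -424.36078888    0.        ]
clip [0.50351841 0.10202458 0.088     ] lidbar [0.45370297 0.22023804 0.0515    ]
1 [0.53162374 0.2283222  0.        ]
2 [0.52118032 0.15506284 0.        ]
3 [0.51073691 0.08180347 0.        ]
4 [0.59696318 0.2190078  0.        ]
5 [0.58651976 0.14574844 0.        ]
6 [0.57607634 0.07248907 0.        ]
d [0.2355, -0.3115, -0.0218] dr [0.002, -0.002, -0.851] rows>=3.8
d [0.2355, -0.3115, -0.0217] dr [-0.0, 0.0, -0.851] rows>=3.8
d [0.2355, -0.3116, -0.0218] dr [-0.0, 0.0, -0.852] rows>=3.8
```

Request:
{"name": "apply_moves", "arguments": {
  "delta_pos": [
    [0.2355, -0.3115, -0.0218],
    [0.2355, -0.3115, -0.0218],
    [0.2355, -0.3115, -0.0218],
    [0.2355, -0.3115, -0.0218]
  ],
  "dr": [
    [0.002, -0.002, -0.851],
    [0.002, -0.002, -0.851],
    [0.002, -0.002, -0.851],
    [0.002, -0.002, -0.851]
  ],
  "jaw": [0.3, 0.3, 0.3, 0.3]
}}

```text
time: 0.43
tool_pos: [0.3161, 0.3493, 0.2175]
tool_rot: [3.141, 0.001, 2.275]
contact_force: [-0.2, 0.4, 0.3]
opening: 0.0697
grip_force: 0.0
```

Request:
{"name": "apply_moves", "arguments": {
  "delta_pos": [
    [0.2355, -0.3115, -0.0218],
    [0.2355, -0.3115, -0.0218],
    [0.2355, -0.3115, -0.0218],
    [0.2355, -0.3115, -0.0218]
  ],
  "dr": [
    [0, 0, -0.851],
    [0, 0, -0.851],
    [0, 0, -0.851],
    [0, 0, -0.851]
  ],
  "jaw": [0.3, 0.3, 0.3, 0.3]
}}

```text
time: 0.77
tool_pos: [0.4107, 0.2244, 0.209]
tool_rot: [3.14, 0.001, 1.848]
contact_force: [0.8, 1.4, 0.0]
opening: 0.0432
grip_force: 0.0
```

Request:
{"name": "apply_moves", "arguments": {
  "delta_pos": [
    [0.2355, -0.3115, -0.0218],
    [0.2355, -0.3115, -0.0218],
    [0.2355, -0.3115, -0.0218],
    [0.2355, -0.3115, -0.0218],
    [0.2355, -0.3115, -0.0218],
    [0.2355, -0.3115, -0.0218],
    [0.2355, -0.3115, -0.0218]
  ],
  "dr": [
    [0, 0, -0.852],
    [0, 0, -0.852],
    [0, 0, -0.852],
    [0, 0, -0.852],
    [0, 0, -0.852],
    [0, 0, -0.852],
    [0, 0, -0.852]
  ],
  "jaw": [0.3, 0.3, 0.3, 0.3, 0.3, 0.3, 0.3]
}}

```text
time: 1.35
tool_pos: [0.503, 0.1027, 0.2002]
tool_rot: [-3.142, 0.0, 1.43]
contact_force: [-0.7, 0.5, -0.5]
opening: 0.0276
grip_force: 0.0
```

```bash
python3 - <<'E'
from h import *
p,r=pose(); im=snap('wrist','w1'); print(p,r.as_euler('xyz'))
np.save('w1.npy',np.r_[p,r.as_rotvec()])
for k,P in dict(clipL=(-48,-26,90),clipR=(-48,-84,90),barL=(-114,90,54),barR=(-114,20,54),c00=(-78,-125,54),c01=(80,-125,54)).items(): print(k,wproj(bw(*P),p,r).round())
E
```

```text
[0.50302726 0.10272519 0.20017081] [-3.14153845e+00  6.10879790e-05  1.43022817e+00]
clipL [[280. 177.]]
clipR [[280. 241.]]
barL [[209.  49.]]
barR [[210. 122.]]
c00 [[251. 264.]]
c01 [[398. 262.]]
```

View pics/w1.png

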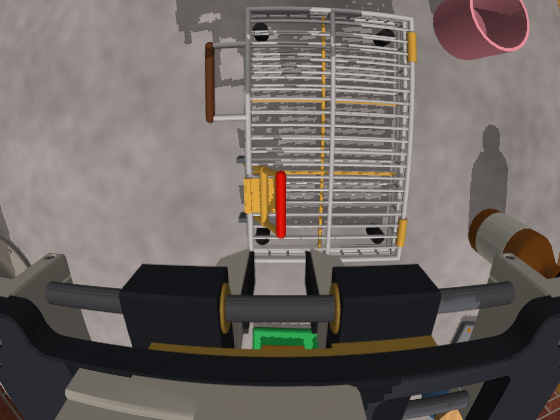

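The wrist view shows the clip's red bar from (281,173) to (281,237) and the wooden bar from (209,44) to (209,120), about 4 px above where I predicted. I'm refining the fit.

```bash
cat >> fit0.py <<'E'
a=np.load('w1.npy'); p=a[:3]; r=R.from_rotvec(a[3:])
wo=[((281,172.5),(-48,-26,90)),((281,237),(-48,-84,90)),((209,44),(-114,90,54)),((209,120),(-114,20,54)),((249.5,258),(-80,-126,53)),((400,257),(80,-126,53)),((413,16),(80,126,53)),((247,10),(-80,126,53))]
fw=lambda v:np.concatenate([wproj(W(v,P),p,r)[0]-u for u,P in wo])
s1=least_squares(fw,s.x,loss='soft_l1'); print('wrist only',s1.x,s1.fun.reshape(-1,2).round(1))
s2=least_squares(lambda v:np.r_[fw(v),f(v)*2],s.x,loss='soft_l1');print('joint',s2.x)
E
python3 fit0.py
```

```text
[ 0.55875539  0.14973699 -0.14161973]
[[ 1.1 -0.6]
 [-1.7 -0.3]
 [-0.1 -0.3]
 [-0.3 -0. ]
 [-1.6  1.3]
 [-0.6 -0.4]
 [-1.3  0. ]
 [-0.8  0.2]
 [-0.3 -0.8]
 [ 0.4 -0.3]
 [-0.4 -0.5]
 [-1.5 -0. ]]
far [ 0.61653893 -0.16709894  0.01962305] [-0.7 -1.  -0.9  0.1] len 0.05947955075135644 yaw -0.1125188949558447 w 0.04588964984300962
mid [ 0.54502906 -0.15497914  0.03314716] [-0.8 -1.1 -1.   0.1] len 0.06115330761980637 yaw -0.11160820756299107 w 0.04547097733098269
near [ 0.47349257 -0.1449638   0.0319016 ] [-1.1 -1.4 -1.5  0.1] len 0.06080520198693063 yaw -0.16206853191302206 w 0.04634526588826503
wrist only [ 0.5597779   0.15403033 -0.13570346] [[ 0.1 -0.7]
 [ 0.3 -0.6]
 [ 0.3  1.4]
 [ 1.2 -2. ]
 [ 1.   2.7]
 [-1.3  1. ]
 [-1.9  1.1]
 [-1.2 -1.9]]
joint [ 0.55918407  0.15192827 -0.14034048]
```

```bash
python3 - <<'E'
import json; json.dump([.5592,.1520,-.1400],open('B.json','w'))
from h import *
a=bw(-48,-55,80.5); p,r=pose()
plan([(np.r_[a[:2],p[2]],1.4308),(a,None)])
for ph in np.r_[np.linspace(-.35,.55,7),.59]:
    q=bw(-85-78*np.sin(ph),-55,12+78*np.cos(ph)); print(((q-a)/.4).round(3).tolist(),end=',')
E
```

```text
d [0.0028, 0.0026, 0.0] dr [0.0, 0.001, -0.001] rows>=0.0
d [-0.0, -0.0, -0.2997] dr [0.0, 0.0, 0.0] rows>=2.9
[-0.025, 0.004, 0.012],[-0.053, 0.008, 0.02],[-0.082, 0.012, 0.024],[-0.111, 0.016, 0.023],[-0.139, 0.02, 0.018],[-0.167, 0.024, 0.008],[-0.193, 0.027, -0.005],[-0.199, 0.028, -0.009],
```

Request:
{"name": "apply_moves", "arguments": {
  "delta_pos": [
    [0.003, 0.003, -0.1],
    [0.003, 0.003, -0.2],
    [0.003, 0.003, -0.25],
    [0.003, 0.003, -0.28],
    [0.003, 0.003, -0.3],
    [0.003, 0.003, -0.3],
    [0.003, 0.003, -0.3],
    [0.003, 0.003, -0.3]
  ],
  "dr": [
    [0, 0, 0],
    [0, 0, 0],
    [0, 0, 0],
    [0, 0, 0],
    [0, 0, 0],
    [0, 0, 0],
    [0, 0, 0],
    [0, 0, 0]
  ],
  "jaw": [0.3, 0.3, 0.3, 0.3, 0.3, 0.14, 0.14, 0.14],
  "force": 5
}}

```text
time: 2.07
tool_pos: [0.5055, 0.1041, 0.0818]
tool_rot: [3.138, -0.0, 1.431]
contact_force: [-0.6, -0.5, -0.0]
opening: 0.0144
grip_force: 0.0
```

```bash
python3 - <<'E'
from h import *
snap('wrist','w2')
s=telemetry.observe(); print(s['tool_pos'],s['contact_force'],s['opening'],s['grip_force'])
E
```

```text
[0.50563871 0.10397485 0.08182655] [-0.89432571 -1.09771163 -0.73124028] 0.013357423631227772 0.0
```

View pics/w2.png

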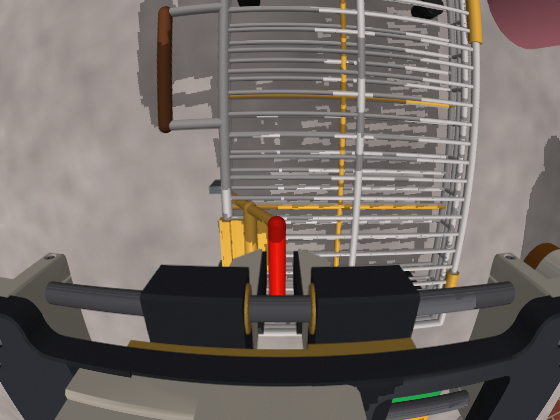

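The red bar lies between the fingers (end at (277,225), fingers at about x = 262 and 297). Now swinging it along the arc.

Request:
{"name": "apply_moves", "arguments": {
  "delta_pos": [
    [-0.025, 0.004, 0.012],
    [-0.053, 0.008, 0.02],
    [-0.082, 0.012, 0.024],
    [-0.111, 0.016, 0.023],
    [-0.139, 0.02, 0.018],
    [-0.167, 0.024, 0.008],
    [-0.193, 0.027, -0.005],
    [-0.199, 0.028, -0.009]
  ],
  "dr": [
    [0, 0, 0],
    [0, 0, 0],
    [0, 0, 0],
    [0, 0, 0],
    [0, 0, 0],
    [0, 0, 0],
    [0, 0, 0],
    [0, 0, 0]
  ],
  "jaw": [0.14, 0.14, 0.14, 0.14, 0.14, 0.14, 0.14, 0.14]
}}

```text
time: 2.78
tool_pos: [0.4244, 0.115, 0.0778]
tool_rot: [3.138, -0.0, 1.43]
contact_force: [2.7, -0.3, 1.5]
opening: 0.013
grip_force: 0.8
```

Request:
{"name": "apply_moves", "arguments": {
  "delta_pos": [
    [0, 0, 0],
    [0, 0, 0]
  ],
  "dr": [
    [0, 0, 0],
    [0, 0, 0]
  ],
  "jaw": [0.14, 0.14]
}}

```text
time: 2.95
tool_pos: [0.4256, 0.1148, 0.0776]
tool_rot: [3.139, -0.0, 1.43]
contact_force: [0.3, 0.7, -0.5]
opening: 0.0129
grip_force: 0.0
```

```bash
python3 - <<'E'
from h import *
print(wb(pose()[0]), bw(-126,-55), telemetry.observe()['contact_force'])
E
```

```text
[-127.13605681  -55.44285908   77.59955933] [0.42675791 0.11512055 0.        ] [ 0.30399611  0.68207658 -0.51128227]
```

Request:
{"name": "apply_moves", "arguments": {
  "delta_pos": [
    [-0.006, 0.001, 0],
    [-0.012, 0.002, -0.003],
    [-0.012, 0.002, -0.003]
  ],
  "dr": [
    [0, 0, 0],
    [0, 0, 0],
    [0, 0, 0]
  ],
  "jaw": [0.14, 0.14, 0.14]
}}

```text
time: 3.2
tool_pos: [0.4242, 0.1153, 0.0771]
tool_rot: [3.132, -0.001, 1.43]
contact_force: [6.0, -2.7, 2.0]
opening: 0.0126
grip_force: 3.7
```

```bash
python3 - <<'E'
from h import *
p,r=np.array([0.50563871,0.10397485,0.08182655]),R.from_euler('xyz',[3.138,0,1.431])
for px,z in (((165,10),.0535),((165,130),.0535),((165,70),.0535),((277,222),.089)): print(wb(wonz(px,z,p,r)))
print(wproj(bw(-114,90,54),p,r),wproj(bw(-114,20,54),p,r))
p,r=pose(); a=bw(-115,55,42)
plan([(np.r_[a[:2],.16],None),(a,None)], p=[p[0],p[1],.16])
E
```

```text
[-113.92881313   92.61350447   53.5       ]
[-114.07829661   18.66916639   53.5       ]
[-113.18204327   54.62829731   53.5       ]
[-47.74580854 -26.16590497  89.        ]
[[164.45369155  13.75305995]] [[164.74524146 127.81645527]]
d [0.0721, 0.268, 0.0] dr [0.0, 0.0, 0.0] rows>=2.7
d [-0.0, -0.0, -0.295] dr [0.0, 0.0, 0.0] rows>=2.8
```

Request:
{"name": "apply_moves", "arguments": {
  "delta_pos": [
    [0.009, -0.002, 0.002],
    [0.009, -0.002, 0.06],
    [0.009, -0.002, 0.15],
    [0.009, -0.002, 0.207],
    [0.009, -0.002, 0.207]
  ],
  "dr": [
    [0, 0, 0],
    [0, 0, 0],
    [0, 0, 0],
    [0, 0, 0],
    [0, 0, 0]
  ],
  "jaw": [0.2, 0.2, 0.18, 0.18, 0.18]
}}

```text
time: 3.62
tool_pos: [0.4266, 0.115, 0.1627]
tool_rot: [3.133, -0.002, 1.43]
contact_force: [0.7, 0.1, 0.2]
opening: 0.0166
grip_force: 0.0
```

```bash
python3 - <<'E'
from h import *
a=bw(-115,55,42)
plan([(np.r_[a[:2],.16],1.4308),(a,None)])
s=telemetry.observe();print(s['tool_pos'],s['opening'])
snap('top','t2')
im=cv2.imread('pics/t2.png'); hsv=cv2.cvtColor(im,cv2.COLOR_BGR2HSV)
m=cv2.inRange(hsv,(0,200,120),(6,255,255))|cv2.inRange(hsv,(174,200,120),(180,255,255)); ys,xs=np.nonzero(m[150:300,150:300]); print(len(xs),xs.mean()+150,ys.mean()+150, proj('top',bw(-126,-55,88)))
E
```

```text
d [0.0661, 0.2687, -0.0067] dr [-0.001, 0.017, 0.002] rows>=2.7
d [0.0, -0.0, -0.295] dr [0.0, 0.0, 0.0] rows>=2.8
[0.42655151 0.11504849 0.16268404] 0.01663684039807968
0 nan nan [[219.76708059 275.65605811]]<stdin>:7: RuntimeWarning: Mean of empty slice.
  ret = ret.dtype.type(ret / rcount)
```

Request:
{"name": "apply_moves", "arguments": {
  "delta_pos": [
    [0.0661, 0.2687, -0.0067],
    [0.0661, 0.2687, -0.0067],
    [0.0661, 0.2687, -0.0067],
    [0.0661, 0.2687, -0.0067],
    [0.0661, 0.2687, -0.0067],
    [0.0661, 0.2687, -0.0067]
  ],
  "dr": [
    [-0.001, 0.017, 0.002],
    [-0.001, 0.017, 0.002],
    [-0.001, 0.017, 0.002],
    [-0.001, 0.017, 0.002],
    [-0.001, 0.017, 0.002],
    [-0.001, 0.017, 0.002]
  ],
  "jaw": [0.18, 0.18, 0.18, 0.18, 0.18, 0.18]
}}

```text
time: 4.17
tool_pos: [0.4495, 0.2216, 0.1546]
tool_rot: [-3.132, 0.004, 1.431]
contact_force: [0.4, -0.3, 0.4]
opening: 0.0166
grip_force: 0.0
```

```bash
python3 - <<'E'
from h import *
p,r=pose(); print(wb(p),r.as_euler('xyz')); im=snap('wrist','w3')
hsv=cv2.cvtColor(im,cv2.COLOR_RGB2HSV)
m=cv2.inRange(hsv,(0,200,120),(6,255,255))|cv2.inRange(hsv,(174,200,120),(180,255,255)); ys,xs=np.nonzero(m[:340,150:400]); print(len(xs),np.median(xs)+150,np.median(ys), wproj(bw(-126,-55,88),p,r),wproj(bw(-48,-55,88),p,r))
s=snap('scene','s3'); hsv=cv2.cvtColor(s,cv2.COLOR_RGB2HSV); m=cv2.inRange(hsv,(0,200,120),(6,255,255))|cv2.inRange(hsv,(174,200,120),(180,255,255)); ys,xs=np.nonzero(m[150:260,220:400]); print(len(xs),xs.mean()+220,ys.mean()+150,proj('scene',[bw(-126,-55,86),bw(-48,-55,88)]))
a=bw(-115,55,42);plan([(a,1.4308)])
E
```

```text
[-118.3222738    53.62463871  154.57784336] [-3.13186413  0.00362071  1.43128593]
153 271.0 331.0 [[271.64658695 340.88524523]] [[358.72720324 338.99435237]]
38 254.73684210526315 157.07894736842104 [[255.10564857 157.17068348]
 [282.09022121 167.77865547]]
d [0.0076, 0.0034, -0.2832] dr [0.003, -0.017, 0.002] rows>=2.7
```

Request:
{"name": "apply_moves", "arguments": {
  "delta_pos": [
    [0.008, 0.003, -0.08],
    [0.008, 0.003, -0.16],
    [0.008, 0.003, -0.22],
    [0.008, 0.003, -0.26],
    [0.008, 0.003, -0.283],
    [0.008, 0.003, -0.283],
    [0.008, 0.003, -0.283]
  ],
  "dr": [
    [0, -0.017, 0],
    [0, -0.017, 0],
    [0, -0.017, 0],
    [0, -0.017, 0],
    [0, -0.017, 0],
    [0, -0.017, 0],
    [0, -0.017, 0]
  ],
  "jaw": [0.18, 0.18, 0.18, 0.18, 0.18, 0.18, 0.18]
}}

```text
time: 4.85
tool_pos: [0.454, 0.223, 0.0431]
tool_rot: [3.14, 0.001, 1.43]
contact_force: [-0.1, 0.6, 0.3]
opening: 0.0168
grip_force: 0.0
```

Request:
{"name": "apply_moves", "arguments": {
  "delta_pos": [
    [0, 0, 0],
    [0, 0, 0],
    [0, 0, 0],
    [0, 0, 0]
  ],
  "dr": [
    [0, 0, 0],
    [0, 0, 0],
    [0, 0, 0],
    [0, 0, 0]
  ],
  "jaw": [0, 0, 0, 0],
  "force": 12
}}

```text
time: 5.18
tool_pos: [0.4538, 0.2236, 0.0437]
tool_rot: [3.139, 0.0, 1.431]
contact_force: [-2.6, 0.0, 6.8]
opening: 0.0083
grip_force: 12.0
```

```bash
python3 - <<'E'
from h import *
p,r=pose(); print(wb(p),r.as_euler('xyz')); s=telemetry.observe(); print(s['opening'],s['grip_force'],s['contact_force'])
H=bw(80,55,51.5)
def arc(al): return bw(80-194*np.cos(al),55,51.5+194*np.sin(al))
for c in (np.linspace(0,.85,9),np.linspace(.85,1.7,9)):
    print([((arc(x)-arc(c[0]))/.4).round(3).tolist() for x in c[1:]])
E
```

```text
[-114.36428387   56.21645095   43.71117132] [3.13927911e+00 2.44468250e-04 1.43097578e+00]
0.00825634805344549 12.000128030776978 [-2.64765113  0.0184666   6.8341322 ]
[[0.003, -0.0, 0.051], [0.011, -0.002, 0.102], [0.024, -0.003, 0.152], [0.043, -0.006, 0.2], [0.066, -0.009, 0.246], [0.094, -0.013, 0.289], [0.127, -0.018, 0.328], [0.163, -0.023, 0.364]]
[[0.04, -0.006, 0.032], [0.083, -0.012, 0.059], [0.129, -0.018, 0.082], [0.177, -0.025, 0.1], [0.226, -0.032, 0.112], [0.277, -0.039, 0.119], [0.328, -0.046, 0.121], [0.379, -0.053, 0.117]]
```

Request:
{"name": "apply_moves", "arguments": {
  "delta_pos": [
    [0.003, 0, 0.051],
    [0.011, -0.002, 0.102],
    [0.024, -0.003, 0.152],
    [0.043, -0.006, 0.2],
    [0.066, -0.009, 0.246],
    [0.094, -0.013, 0.289],
    [0.127, -0.018, 0.328],
    [0.163, -0.023, 0.364]
  ],
  "dr": [
    [0, 0, 0],
    [0, 0, 0],
    [0, 0, 0],
    [0, 0, 0],
    [0, 0, 0],
    [0, 0, 0],
    [0, 0, 0],
    [0, 0, 0]
  ],
  "jaw": [0, 0, 0, 0, 0, 0, 0, 0]
}}

```text
time: 5.85
tool_pos: [0.5169, 0.2146, 0.1902]
tool_rot: [-3.139, 0.001, 1.432]
contact_force: [-6.8, 0.5, 5.9]
opening: 0.0087
grip_force: 12.0
```

Request:
{"name": "apply_moves", "arguments": {
  "delta_pos": [
    [0.04, -0.006, 0.032],
    [0.083, -0.012, 0.059],
    [0.129, -0.018, 0.082],
    [0.177, -0.025, 0.1],
    [0.226, -0.032, 0.112],
    [0.277, -0.039, 0.119],
    [0.328, -0.046, 0.121],
    [0.379, -0.053, 0.117]
  ],
  "dr": [
    [0, 0, 0],
    [0, 0, 0],
    [0, 0, 0],
    [0, 0, 0],
    [0, 0, 0],
    [0, 0, 0],
    [0, 0, 0],
    [0, 0, 0]
  ],
  "jaw": [0, 0, 0, 0, 0, 0, 0, 0]
}}

```text
time: 6.52
tool_pos: [0.6718, 0.1927, 0.2365]
tool_rot: [3.138, 0.0, 1.431]
contact_force: [-0.4, 0.3, -0.3]
opening: 0.0089
grip_force: 12.0
```

```bash
python3 - <<'E'
from h import *
p,r=pose(); print(wb(p),r.as_euler('xyz')); s=telemetry.observe(); print(s['opening'],s['grip_force'],s['contact_force'])
al=1.75; t=bw(80-194*np.cos(al),55,51.5+194*np.sin(al)); print(wb(t)); 
E
```

```text
[105.85216809  56.06297471 236.51974159] [3.13760243e+00 3.75665851e-04 1.43080942e+00]
0.008941965059225973 11.999821364879608 [-0.39312407  0.34518259 -0.32066461]
[114.5797348   55.         242.39327369]
```

Request:
{"name": "apply_moves", "arguments": {
  "delta_pos": [
    [0.01, -0.001, -0.002],
    [0.02, -0.003, -0.003],
    [0.02, -0.003, -0.003],
    [0.02, -0.003, -0.003]
  ],
  "dr": [
    [0, 0, 0],
    [0, 0, 0],
    [0, 0, 0],
    [0, 0, 0]
  ],
  "jaw": [0, 0, 0, 0]
}}

```text
time: 6.85
tool_pos: [0.6792, 0.1916, 0.2349]
tool_rot: [3.137, 0.001, 1.431]
contact_force: [0.6, -1.5, 4.8]
opening: 0.0083
grip_force: 12.0
```

Request:
{"name": "apply_moves", "arguments": {
  "delta_pos": [
    [0, 0, 0],
    [0, 0, 0],
    [0, 0, 0.05],
    [0, 0, 0.15],
    [0, 0, 0.15]
  ],
  "dr": [
    [0, 0, 0],
    [0, 0, 0],
    [0, 0, 0],
    [0, 0, 0],
    [0, 0, 0]
  ],
  "jaw": [0.25, 0.25, 0.25, 0.25, 0.25]
}}

```text
time: 7.27
tool_pos: [0.6799, 0.1925, 0.3014]
tool_rot: [3.13, -0.003, 1.431]
contact_force: [1.1, 0.5, 3.1]
opening: 0.0232
grip_force: 0.0
```

```bash
python3 - <<'E'
from h import *
snap('scene','s4'); p,r=pose(); print(p,wb(p),r.as_euler('xyz'))
al=1.75; t=bw(80-194*np.cos(al),55,51.5+194*np.sin(al)); print(proj('scene',t))
E
```

```text
[0.67962735 0.19246512 0.2986972 ] [113.60245735  56.87401869 298.69719699] [ 3.13217847e+00 -2.01716950e-03  1.43129643e+00]
[[378.14460439 106.33399009]]
```

View pics/s4.png

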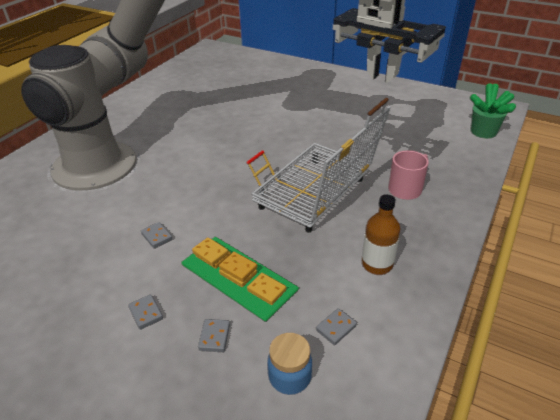

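The lid is open at its stop: the bar is seen at (378,106), exactly where predicted. The clip's red bar is out at (256,157). Next I look at the stacks from above.

Request:
{"name": "apply_moves", "arguments": {
  "delta_pos": [
    [-0.062, -0.217, -0.02],
    [-0.062, -0.217, -0.02],
    [-0.062, -0.217, -0.02],
    [-0.062, -0.217, -0.02]
  ],
  "dr": [
    [0, 0, 0.76],
    [0, 0, 0.76],
    [0, 0, 0.76],
    [0, 0, 0.76]
  ],
  "jaw": [0.3, 0.4, 0.5, 0.6]
}}

```text
time: 7.65
tool_pos: [0.6527, 0.1024, 0.2851]
tool_rot: [-3.141, 0.001, 1.812]
contact_force: [-0.4, -0.5, 0.0]
opening: 0.0429
grip_force: 0.0
```

Request:
{"name": "apply_moves", "arguments": {
  "delta_pos": [
    [-0.062, -0.217, -0.05],
    [-0.062, -0.217, -0.05],
    [-0.062, -0.217, -0.05],
    [-0.062, -0.217, -0.05]
  ],
  "dr": [
    [0, 0, 0.76],
    [0, 0, 0.76],
    [0, 0, 0.76],
    [0, 0, 0.76]
  ],
  "jaw": [0.8, 0.8, 0.8, 0.8]
}}

```text
time: 7.98
tool_pos: [0.6282, 0.0166, 0.2648]
tool_rot: [-3.141, -0.001, 2.19]
contact_force: [0.2, 1.1, 0.2]
opening: 0.0698
grip_force: 0.0
```

Request:
{"name": "apply_moves", "arguments": {
  "delta_pos": [
    [-0.062, -0.217, -0.06],
    [-0.062, -0.217, -0.06],
    [-0.062, -0.217, -0.06],
    [-0.062, -0.217, -0.06]
  ],
  "dr": [
    [0, 0, 0.76],
    [0, 0, 0.76],
    [0, 0, 0.76],
    [0, 0, 0.76]
  ],
  "jaw": [0.8, 0.8, 0.8, 0.8]
}}

```text
time: 8.32
tool_pos: [0.6038, -0.0696, 0.2407]
tool_rot: [3.141, -0.001, 2.569]
contact_force: [0.2, 0.1, -0.2]
opening: 0.0733
grip_force: 0.0
```

Request:
{"name": "apply_moves", "arguments": {
  "delta_pos": [
    [-0.062, -0.217, -0.06],
    [-0.062, -0.217, -0.06],
    [-0.062, -0.217, -0.06],
    [-0.062, -0.217, -0.06],
    [-0.062, -0.217, -0.06],
    [-0.062, -0.217, -0.06],
    [-0.062, -0.217, -0.06],
    [-0.062, -0.217, -0.06]
  ],
  "dr": [
    [0, 0, 0.76],
    [0, 0, 0.76],
    [0, 0, 0.76],
    [0, 0, 0.76],
    [0, 0, 0.76],
    [0, 0, 0.76],
    [0, 0, 0.76],
    [0, 0, 0.76]
  ],
  "jaw": [0.8, 0.8, 0.8, 0.8, 0.8, 0.8, 0.8, 0.8]
}}

```text
time: 8.98
tool_pos: [0.5802, -0.1537, 0.2184]
tool_rot: [3.14, 0.002, 2.95]
contact_force: [-0.0, -0.3, 0.4]
opening: 0.0738
grip_force: 0.0
```

```bash
python3 - <<'E'
from h import *
p,r=pose(); im=snap('wrist','w5'); print(p,r.as_euler('xyz')); np.save('w5.npy',np.r_[p,r.as_rotvec()])
print(np.r_[p[:2]-pose()[0][:2]])
E
```

```text
[ 0.58015573 -0.15374077  0.21835874] [3.13983688e+00 1.66689834e-03 2.95029899e+00]
[0.00017549 0.00029241]
```

View pics/w5.png

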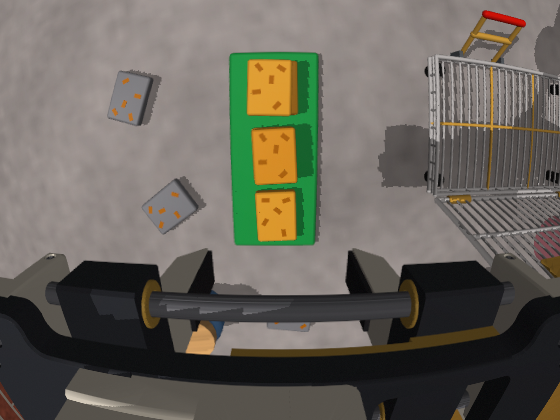

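The wrist view shows three stacks on the board: near (270,87), middle (275,155) and far (276,216). Now measuring each top face against the known 60 x 46 mm to get the stack heights.

```bash
cat >> h.py <<'E'
def slabs(im,p,r,zs,roi=(0,330,140,420),vmin=None,show=True):
    """top faces: list of (z, xy, yaw, len, wid) per blob for each z"""
    hsv=cv2.cvtColor(im,cv2.COLOR_RGB2HSV); y0,y1,x0,x1=roi; out=[]
    m=np.zeros(im.shape[:2],np.uint8)
    v=hsv[...,2]; base=cv2.inRange(hsv,(10,140,90),(28,255,255)); vm=vmin or np.percentile(v[y0:y1,x0:x1][base[y0:y1,x0:x1]>0],60)*.87
    m[y0:y1,x0:x1]=(base*(v>vm))[y0:y1,x0:x1]
    m=cv2.morphologyEx(m,cv2.MORPH_OPEN,np.ones((3,3)))
    m=cv2.morphologyEx(m,cv2.MORPH_CLOSE,np.ones((5,5)))
    for c in cv2.findContours(m,cv2.RETR_EXTERNAL,cv2.CHAIN_APPROX_NONE)[0]:
        if cv2.contourArea(c)<600: continue
        cc=cv2.convexHull(c)[:,0].astype(float)
        for z in zs:
            W=np.array([wonz(q,z,p,r)[:2] for q in cc]); (cx,cy),(w,h),a=cv2.minAreaRect((W*1e4).astype(np.float32))
            e=cv2.boxPoints(((cx,cy),(w,h),a)); e1,e2=e[1]-e[0],e[2]-e[1]; L=e1 if np.linalg.norm(e1)>np.linalg.norm(e2) else e2
            yw=np.arctan2(L[1],L[0]); yw=(yw+np.pi/2)%np.pi-np.pi/2
            o=(z,round(cx/1e4,4),round(cy/1e4,4),round(yw,3),round(max(w,h)/10,1),round(min(w,h)/10,1)); out.append(o)
            if show: print(cv2.minAreaRect(c)[0],o)
    return out
E
python3 - <<'E'
from h import *
a=np.load('w5.npy'); p=a[:3]; r=R.from_rotvec(a[3:]); im=cv2.cvtColor(cv2.imread('pics/w5.png'),cv2.COLOR_BGR2RGB)
hsv=cv2.cvtColor(im,cv2.COLOR_RGB2HSV); print(hsv[80,252],hsv[80,295],hsv[150,262],hsv[205,262])
slabs(im,p,r,(.024,.038,.052))
E
```

```text
[ 18 196 224] [ 17 203 143] [ 17 205 218] [ 18 200 222]
(275.3426513671875, 216.06629943847656) (0.024, 0.6143, -0.1643, np.float32(-0.151), 56.8, 42.9)
(275.3426513671875, 216.06629943847656) (0.038, 0.6097, -0.1633, np.float32(-0.151), 54.5, 41.2)
(275.3426513671875, 216.06629943847656) (0.052, 0.6052, -0.1623, np.float32(-0.151), 52.3, 39.5)
(273.8155212402344, 155.86380004882812) (0.024, 0.546, -0.1527, np.float32(-0.138), 58.6, 44.3)
(273.8155212402344, 155.86380004882812) (0.038, 0.5442, -0.1521, np.float32(-0.138), 56.3, 42.5)
(273.8155212402344, 155.86380004882812) (0.052, 0.5424, -0.1515, np.float32(-0.138), 53.9, 40.7)
(268.4999694824219, 87.0) (0.024, 0.4707, -0.1435, np.float32(-0.197), 59.3, 43.8)
(268.4999694824219, 87.0) (0.038, 0.4719, -0.1433, np.float32(-0.197), 56.9, 42.1)
(268.4999694824219, 87.0) (0.052, 0.4731, -0.1431, np.float32(-0.197), 54.6, 40.3)
```

```bash
cat > cyc.py <<'E'
import sys
from h import *
# x y yaw z_bottom bay : print chained deltas pick->place
x,y,yw,zb=map(float,sys.argv[1:5]); bay=int(sys.argv[5]); 
BX={1:(-38,74),2:(-38,0),3:(-38,-74),4:(28,74),5:(28,0),6:(28,-74)}[bay]
dx=float(sys.argv[6]) if len(sys.argv)>6 else 0
b=bw(*BX); t=zb+.004; ty=np.pi+B[2]
c=np.array([x,y]); mid=(c+b[:2])/2
plan([(np.r_[c,.16],np.pi+yw),(np.r_[c,t],None),(np.r_[c,.16],None),(np.r_[mid,.16],None),(np.r_[b[:2],.15],ty),(np.r_[b[:2],.0355],None)])
E
python3 cyc.py .6143 -.1645 -.151 .010 6
```

```text
d [0.0858, -0.0262, -0.1457] dr [-0.003, 0.004, 0.08] rows>=1.6
d [-0.0, 0.0, -0.365] dr [0.0, 0.0, 0.0] rows>=3.5
d [-0.0, 0.0, 0.365] dr [0.0, 0.0, 0.0] rows>=3.5
d [-0.0471, 0.2992, -0.0] dr [0.0, 0.0, 0.0] rows>=2.9
d [-0.0472, 0.2991, -0.025] dr [0.0, -0.0, 0.022] rows>=2.9
d [0.0, 0.0, -0.2863] dr [0.0, 0.0, 0.0] rows>=2.7
```

Request:
{"name": "apply_moves", "arguments": {
  "delta_pos": [
    [0.0858, -0.0262, -0.1457],
    [0.0858, -0.0262, -0.1457],
    [0.0858, -0.0262, -0.1457],
    [0.0858, -0.0262, -0.1457]
  ],
  "dr": [
    [0, 0, 0.08],
    [0, 0, 0.08],
    [0, 0, 0.08],
    [0, 0, 0.08]
  ],
  "jaw": [0.8, 0.8, 0.8, 0.8]
}}

```text
time: 9.37
tool_pos: [0.6132, -0.165, 0.1584]
tool_rot: [3.139, -0.002, 2.99]
contact_force: [-1.0, -0.8, 0.1]
opening: 0.0732
grip_force: 0.0
```

Request:
{"name": "apply_moves", "arguments": {
  "delta_pos": [
    [0, 0, -0.1],
    [0, 0, -0.2],
    [0, 0, -0.28],
    [0, 0, -0.33],
    [0, 0, -0.355],
    [0, 0, -0.365],
    [0, 0, -0.365],
    [0, 0, -0.365]
  ],
  "dr": [
    [0, 0, 0],
    [0, 0, 0],
    [0, 0, 0],
    [0, 0, 0],
    [0, 0, 0],
    [0, 0, 0],
    [0, 0, 0],
    [0, 0, 0]
  ],
  "jaw": [0.8, 0.8, 0.8, 0.8, 0.8, 0.8, 0.8, 0.8]
}}

```text
time: 10.03
tool_pos: [0.615, -0.1662, 0.0159]
tool_rot: [3.141, 0.004, 2.991]
contact_force: [-0.7, 0.1, 0.6]
opening: 0.0733
grip_force: 0.0
```

Request:
{"name": "apply_moves", "arguments": {
  "delta_pos": [
    [0, 0, 0],
    [0, 0, 0],
    [0, 0, 0],
    [0, 0, 0],
    [0, 0, 0],
    [0, 0, 0]
  ],
  "dr": [
    [0, 0, 0],
    [0, 0, 0],
    [0, 0, 0],
    [0, 0, 0],
    [0, 0, 0],
    [0, 0, 0]
  ],
  "jaw": [0, 0, 0, 0, 0, 0],
  "force": 15
}}

```text
time: 10.53
tool_pos: [0.6139, -0.1659, 0.014]
tool_rot: [3.14, 0.001, 2.991]
contact_force: [-0.1, 0.9, 2.3]
opening: 0.0459
grip_force: 15.0
```

Request:
{"name": "apply_moves", "arguments": {
  "delta_pos": [
    [0, 0, 0.03],
    [0, 0, 0.1],
    [0, 0, 0.18],
    [0, 0, 0.26],
    [0, 0, 0.34],
    [0, 0, 0.365],
    [0, 0, 0.365]
  ],
  "dr": [
    [0, 0, 0],
    [0, 0, 0],
    [0, 0, 0],
    [0, 0, 0],
    [0, 0, 0],
    [0, 0, 0],
    [0, 0, 0]
  ],
  "jaw": [0, 0, 0, 0, 0, 0, 0]
}}

```text
time: 11.12
tool_pos: [0.6153, -0.1665, 0.1639]
tool_rot: [-3.141, 0.008, 2.991]
contact_force: [0.2, -0.8, -0.8]
opening: 0.0458
grip_force: 15.0
```

```bash
python3 - <<'E'
from h import *
p,r=pose(); im=snap('wrist','w6'); print(p,r.as_euler('xyz'),telemetry.observe()['opening'])
E
```

```text
[ 0.61534655 -0.16646368  0.16386877] [-3.1414148   0.00786702  2.99087493] 0.045965842123690315
```

View pics/w6.png

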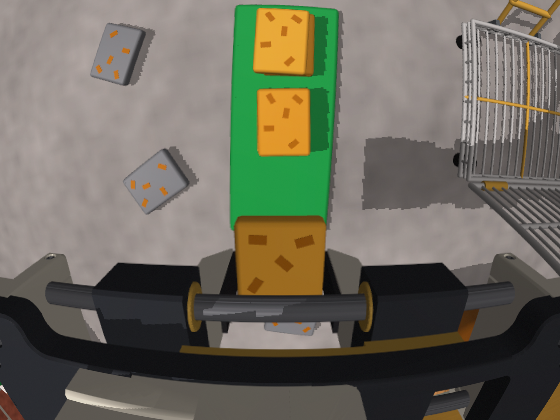

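The slab is held between the fingers (outer edge at row 216, columns 236–325). Now measuring how far it is off centre in the grip, and re-measuring the two remaining stacks.

```bash
cat >> h.py <<'E'
def tproj(P): # tool mm -> wrist px
    return wproj(np.array(P)/1e3,np.zeros(3),R.identity())
E
python3 - <<'E'
from h import *
im=cv2.cvtColor(cv2.imread('pics/w6.png'),cv2.COLOR_BGR2RGB); hsv=cv2.cvtColor(im,cv2.COLOR_RGB2HSV)
for P in ((30,0,-10),(30,0,4),(30,-23,-10),(30,23,-10),(30,-23,4),(30,23,4)): print(P,tproj(P).round(1))
print([(y,hsv[y,280].tolist()) for y in range(208,232,2)])
p=np.array([0.61534655,-0.16646368,0.16386877]); r=R.from_euler('xyz',[-3.1414,0.0079,2.9909])
slabs(im,p,r,(.038,),roi=(0,200,230,340))
E
```

```text
(30, 0, -10) [[278.4 220.8]]
(30, 0, 4) [[278.5 212.1]]
(30, -23, -10) [[231.  220.7]]
(30, 23, -10) [[325.8 220.7]]
(30, -23, 4) [[234.7 212.1]]
(30, 23, 4) [[322.2 212.1]]
[(208, [69, 201, 156]), (210, [69, 201, 156]), (212, [69, 201, 155]), (214, [69, 197, 154]), (216, [18, 203, 93]), (218, [18, 203, 98]), (220, [18, 202, 101]), (222, [18, 200, 126]), (224, [18, 204, 144]), (226, [18, 199, 150]), (228, [18, 201, 156]), (230, [18, 201, 156])]
(282.5, 122.0) (0.038, 0.5443, -0.1525, np.float32(-0.14), 56.3, 42.3)
(280.2655334472656, 39.986209869384766) (0.038, 0.4718, -0.1434, np.float32(-0.21), 57.2, 43.2)
```

Request:
{"name": "apply_moves", "arguments": {
  "delta_pos": [
    [-0.012, 0.075, 0],
    [-0.024, 0.15, 0],
    [-0.036, 0.225, 0],
    [-0.047, 0.2992, 0],
    [-0.06, 0.375, -0.006],
    [-0.072, 0.45, -0.012],
    [-0.084, 0.525, -0.02],
    [-0.097, 0.5983, -0.025]
  ],
  "dr": [
    [0, 0, 0],
    [0, 0, 0],
    [0, 0, 0],
    [0, 0, 0],
    [0, 0, 0.01],
    [0, 0, 0.022],
    [0, 0, 0.022],
    [0, 0, 0.022]
  ],
  "jaw": [0, 0, 0, 0, 0, 0, 0, 0]
}}

```text
time: 11.83
tool_pos: [0.573, 0.0749, 0.1469]
tool_rot: [3.141, -0.004, 3.002]
contact_force: [0.9, -0.6, -0.5]
opening: 0.0454
grip_force: 15.0
```

Request:
{"name": "apply_moves", "arguments": {
  "delta_pos": [
    [0, 0, 0],
    [0, 0, 0],
    [0, 0, -0.06],
    [0, 0, -0.12],
    [0, 0, -0.18],
    [0, 0, -0.22],
    [0, 0, -0.25],
    [0, 0, -0.25]
  ],
  "dr": [
    [0, 0, 0],
    [0, 0, 0],
    [0, 0, 0],
    [0, 0, 0],
    [0, 0, 0],
    [0, 0, 0],
    [0, 0, 0],
    [0, 0, 0]
  ],
  "jaw": [0, 0, 0, 0, 0, 0, 0, 0]
}}

```text
time: 12.5
tool_pos: [0.5726, 0.072, 0.0457]
tool_rot: [3.141, -0.006, 3.0]
contact_force: [-0.3, -0.2, -0.5]
opening: 0.0457
grip_force: 15.0
```

```bash
python3 - <<'E'
from h import *
eyes.read_camera('wrist'); eyes.read_camera('wrist'); p,r=pose(); im=snap('wrist','w7'); print(wb(p),r.as_euler('xyz'),np.pi+B[2],telemetry.observe()['opening'])
b=bw(27,-74,35.5); plan([(b,np.pi+B[2])])
E
```

```text
[ 26.31319933 -76.65136322  48.7781982 ] [ 3.14053109e+00 -1.23893630e-03  3.00062264e+00] 3.001592653589793 0.04582743288909973
d [0.0011, 0.0058, -0.0355] dr [-0.003, 0.002, 0.002] rows>=0.3
```

View pics/w7.png

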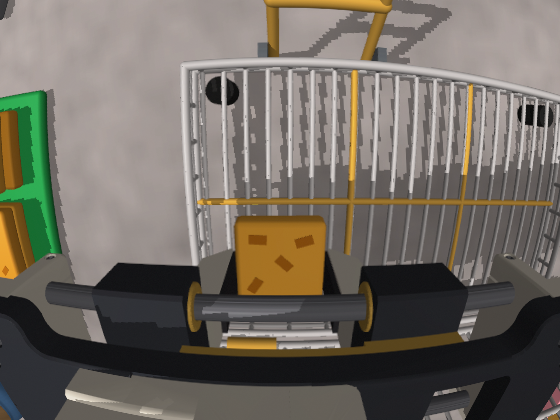

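The slab is in the grip just above bay 6. The brass wires show at row 202 (basket x = -5) and at columns 354 down to about 348 (y = -37), so I'm using them to refine the basket pose.

```bash
python3 - <<'E'
from h import *
from scipy.optimize import least_squares
import h
im=cv2.imread('pics/w7.png'); hsv=cv2.cvtColor(im,cv2.COLOR_BGR2HSV); m=cv2.inRange(hsv,(15,120,110),(30,255,255))
rows=lambda c:np.nonzero(m[190:212,c])[0].mean()+190
cols=lambda y,a,b:np.nonzero(m[y,a:b])[0].mean()+a
obs=[]
for c in (230,300,330,400,500): obs.append(('h',(c,rows(c))))
for y in (90,130,170,230): obs.append(('v37',(cols(y,335,365),y)))
for y in (100,140,180,230): obs.append(('v111',(cols(y,445,480),y)))
p=bw(26.31319933,-76.65136322,48.778); r=R.from_euler('xyz',[3.14053,-.00124,3.00062])
W=[wonz(o[1],.030,p,r) for o in obs]
for o,w in zip(obs,W): print(o,wb(w).round(1))
def f(v):
    h.B[:]=v; e=[]
    for o,w in zip(obs,W):
        b=wb(w); e.append(b[0]+5 if o[0]=='h' else b[1]+37 if o[0]=='v37' else b[1]-37)
    return e
s=least_squares(f,[.5592,.152,-.14]); print(s.x,np.round(s.fun,1))
E
```

```text
('h', (230, np.float64(201.0))) [  -5.7 -104.2   30. ]
('h', (300, np.float64(200.5))) [ -5.9 -64.5  30. ]
('h', (330, np.float64(201.0))) [ -5.6 -47.3  30. ]
('h', (400, np.float64(201.5))) [-5.5 -4.7 30. ]
('h', (500, np.float64(202.0))) [-5.9 71.8 30. ]
('v37', (np.float64(353.5), 90)) [-68.3 -35.9  30. ]
('v37', (np.float64(353.0), 130)) [-46.2 -35.7  30. ]
('v37', (np.float64(351.5), 170)) [-23.7 -35.7  30. ]
('v37', (np.float64(349.0), 230)) [ 12.1 -35.1  30. ]
('v111', (np.float64(470.5), 100)) [-69.6  39.   30. ]
('v111', (np.float64(468.0), 140)) [-44.9  38.7  30. ]
('v111', (np.float64(464.5), 180)) [-19.8  39.1  30. ]
('v111', (np.float64(457.0), 230)) [13.3 39.  30. ]
[ 0.5586579   0.15383726 -0.13797371] [-0.1 -0.2  0.1  0.3  0.  -0.5 -0.4 -0.4  0.2  0.4  0.1  0.4  0.2]
```

```bash
echo '[0.5587,0.1538,-0.1380]'>B.json; python3 - <<'E'
from h import *
p,r=pose(); print(p,wb(p),r.as_euler('xyz')); plan([(bw(26.8,-74.5,35.5),np.pi+B[2])])
E
```

```text
[0.57515433 0.07261779 0.04968186] [ 27.46552272 -78.1469244   49.6818576 ] [3.14020239e+00 6.00734497e-04 3.00079439e+00]
d [-0.0004, 0.0093, -0.0355] dr [-0.003, 0.002, 0.006] rows>=0.4
```

Request:
{"name": "apply_moves", "arguments": {
  "delta_pos": [
    [0, 0.009, 0],
    [0, 0.009, -0.015],
    [0, 0.009, -0.03],
    [0, 0.009, -0.035],
    [0, 0.009, -0.035],
    [0, 0.009, -0.035],
    [0, 0.009, -0.035]
  ],
  "dr": [
    [0, 0, 0.006],
    [0, 0, 0.006],
    [0, 0, 0.006],
    [0, 0, 0.006],
    [0, 0, 0.006],
    [0, 0, 0.006],
    [0, 0, 0.006]
  ],
  "jaw": [0, 0, 0, 0, 0, 0, 0]
}}

```text
time: 13.23
tool_pos: [0.575, 0.0771, 0.0357]
tool_rot: [3.14, 0.001, 3.005]
contact_force: [0.9, 0.8, -1.0]
opening: 0.0459
grip_force: 15.0
```

```bash
python3 - <<'E'
from h import *
p,r=pose(); print(p,wb(p),r.as_euler('xyz'),telemetry.observe()['contact_force']); plan([(bw(26.8,-74.5,34.5),np.pi+B[2])])
E
```

```text
[0.57501248 0.07710309 0.03574762] [ 26.70800812 -73.72378066  35.74761954] [3.14003662e+00 9.62476064e-04 3.00484920e+00] [ 0.88672636  0.83474295 -1.04300778]
d [-0.0, -0.002, -0.0031] dr [-0.003, 0.002, -0.003] rows>=0.0
```

Request:
{"name": "apply_moves", "arguments": {
  "delta_pos": [
    [0, -0.001, -0.003],
    [0, -0.001, -0.003],
    [0, -0.001, -0.003],
    [0, -0.001, -0.003],
    [0, -0.001, -0.003],
    [0, -0.001, -0.003]
  ],
  "dr": [
    [0, 0, 0],
    [0, 0, 0],
    [0, 0, 0],
    [0, 0, 0],
    [0, 0, 0],
    [0, 0, 0]
  ],
  "jaw": [0, 0, 0.62, 0.62, 0.62, 0.62]
}}

```text
time: 13.73
tool_pos: [0.575, 0.0767, 0.0345]
tool_rot: [3.14, 0.001, 3.005]
contact_force: [-0.1, 0.6, -0.2]
opening: 0.0567
grip_force: 0.0
```

Request:
{"name": "apply_moves", "arguments": {
  "delta_pos": [
    [0, 0, 0.04],
    [0, 0, 0.1],
    [0, 0, 0.18],
    [0, 0, 0.26],
    [0, 0, 0.3],
    [0, 0, 0.3],
    [0, 0, 0.3]
  ],
  "dr": [
    [0, 0, 0],
    [0, 0, 0],
    [0, 0, 0],
    [0, 0, 0],
    [0, 0, 0],
    [0, 0, 0],
    [0, 0, 0]
  ],
  "jaw": [0.62, 0.62, 0.62, 0.62, 0.8, 0.8, 0.8]
}}

```text
time: 14.32
tool_pos: [0.5752, 0.0767, 0.1552]
tool_rot: [3.14, 0.003, 3.005]
contact_force: [0.2, 0.1, -1.0]
opening: 0.0713
grip_force: 0.0
```

```bash
cat > plan2.py <<'E'
# usage: x y yaw z_bottom : from current pose to above stack and down
import sys
from h import *
x,y,yw,zb=map(float,sys.argv[1:5]); p,r=pose(); c=np.array([x,y]); 
print('now',p,wb(p).round(1)); plan([(np.r_[c,p[2]],np.pi+yw),(np.r_[c,zb+.004],None)])
E
python3 plan2.py .5443 -.1525 -.14 .024
```

```text
now [0.57522795 0.0767057  0.15517759] [ 27.  -74.1 155.2]
d [-0.0773, -0.573, 0.0] dr [-0.003, 0.006, -0.007] rows>=5.5
d [-0.0, -0.0, -0.3179] dr [0.0, 0.0, 0.0] rows>=3.0
```

Request:
{"name": "apply_moves", "arguments": {
  "delta_pos": [
    [0.002, -0.1, 0],
    [0.004, -0.2, 0],
    [0.006, -0.3, 0],
    [0.01, -0.4, 0],
    [0.01, -0.5, 0],
    [0.01, -0.573, 0],
    [0.01, -0.573, 0],
    [0.01, -0.573, 0]
  ],
  "dr": [
    [0, 0, 0],
    [0, 0, 0],
    [0, 0, 0],
    [0, 0, 0],
    [0, 0, 0],
    [0, 0, -0.007],
    [0, 0, -0.007],
    [0, 0, -0.007]
  ],
  "jaw": [0.8, 0.8, 0.8, 0.8, 0.8, 0.8, 0.8, 0.8]
}}

```text
time: 14.98
tool_pos: [0.5778, -0.1537, 0.1523]
tool_rot: [3.139, -0.003, 2.998]
contact_force: [-1.4, 0.8, -0.3]
opening: 0.0733
grip_force: 0.0
```

```bash
cat > look.py <<'E'
import sys
from h import *
eyes.read_camera('wrist'); p,r=pose(); im=snap('wrist',sys.argv[1]); print(p,r.as_euler('xyz'))
slabs(im,p,r,[float(z) for z in sys.argv[2].split(',')],roi=(0,258,150,420))
E
python3 look.py w8 .024,.038; python3 plan2.py .5443 -.1525 -.14 .024
```

```text
[ 0.5779703  -0.15231858  0.15262008] [ 3.13871936e+00 -2.47786353e-03  2.99986204e+00]
(273.0, 168.99998474121094) (0.024, 0.5465, -0.1526, np.float32(-0.143), 58.5, 44.9)
(273.0, 168.99998474121094) (0.038, 0.5442, -0.152, np.float32(-0.143), 55.6, 42.7)
(270.9873046875, 83.67765808105469) (0.024, 0.4704, -0.1436, np.float32(-0.211), 59.9, 45.3)
(270.9873046875, 83.67765808105469) (0.038, 0.4717, -0.1434, np.float32(-0.211), 57.0, 43.1)
now [ 0.57820719 -0.15151059  0.15300945] [  61.3 -299.7  153. ]
d [-0.0848, -0.0025, 0.0] dr [-0.006, -0.003, 0.0] rows>=0.8
d [0.0, 0.0, -0.3125] dr [0.0, 0.0, 0.0] rows>=3.0
```

Request:
{"name": "apply_moves", "arguments": {
  "delta_pos": [
    [-0.03, 0, 0],
    [-0.06, -0.001, 0],
    [-0.085, -0.002, -0.05],
    [-0.085, -0.002, -0.13],
    [-0.085, -0.002, -0.22],
    [-0.085, -0.002, -0.28],
    [-0.085, -0.002, -0.3125],
    [-0.085, -0.002, -0.3125]
  ],
  "dr": [
    [0, 0, 0],
    [0, 0, 0],
    [0, 0, 0],
    [0, 0, 0],
    [0, 0, 0],
    [0, 0, 0],
    [0, 0, 0],
    [0, 0, 0]
  ],
  "jaw": [0.8, 0.8, 0.8, 0.8, 0.8, 0.8, 0.8, 0.8]
}}

```text
time: 15.75
tool_pos: [0.5426, -0.1505, 0.0259]
tool_rot: [3.138, -0.006, 3.004]
contact_force: [-0.3, 0.2, 0.0]
opening: 0.074
grip_force: 0.0
```

Request:
{"name": "apply_moves", "arguments": {
  "delta_pos": [
    [0, 0, 0],
    [0, 0, 0],
    [0, 0, 0],
    [0, 0, 0],
    [0, 0, 0],
    [0, 0, 0],
    [0, 0, 0],
    [0, 0, 0]
  ],
  "dr": [
    [0, 0, 0],
    [0, 0, 0],
    [0, 0, 0],
    [0, 0, 0],
    [0, 0, 0],
    [0, 0, 0],
    [0, 0, 0],
    [0, 0, 0]
  ],
  "jaw": [0.8, 0.8, 0, 0, 0, 0, 0, 0],
  "force": 15
}}

```text
time: 16.42
tool_pos: [0.5451, -0.1534, 0.0298]
tool_rot: [3.14, 0.001, 3.001]
contact_force: [-0.7, -0.0, 3.0]
opening: 0.0459
grip_force: 15.0
```

Request:
{"name": "apply_moves", "arguments": {
  "delta_pos": [
    [0, 0, 0.02],
    [0, 0, 0.07],
    [0, 0, 0.15],
    [0, 0, 0.23],
    [0, 0, 0.3],
    [0, 0, 0.32],
    [0, 0, 0.32],
    [0, 0, 0.32]
  ],
  "dr": [
    [0, 0, 0],
    [0, 0, 0],
    [0, 0, 0],
    [0, 0, 0],
    [0, 0, 0],
    [0, 0, 0],
    [0, 0, 0],
    [0, 0, 0]
  ],
  "jaw": [0, 0, 0, 0, 0, 0, 0, 0]
}}

```text
time: 17.08
tool_pos: [0.5445, -0.1532, 0.1571]
tool_rot: [3.14, 0.0, 3.001]
contact_force: [0.9, -0.2, -0.6]
opening: 0.0456
grip_force: 15.0
```

```bash
cat > held.py <<'E'
# held slab: rows of bottom-front and top-front edge -> tool offsets; then plan to bay
import sys
from h import *
n,bay=sys.argv[1],int(sys.argv[2])
BX={1:(-38,74),2:(-38,0),3:(-38,-74),4:(28,74),5:(28,0),6:(28,-74)}[bay]
eyes.read_camera('wrist'); p,r=pose(); im=snap('wrist',n); s=telemetry.observe(); print(p,r.as_euler('xyz'),'open',s['opening'],'grip',s['grip_force'])
hsv=cv2.cvtColor(im,cv2.COLOR_RGB2HSV); m=cv2.inRange(hsv,(10,140,60),(28,255,255)); m[:195]=0; m[290:]=0; m[:,:215]=0;m[:,345:]=0
m=cv2.morphologyEx(m,cv2.MORPH_CLOSE,np.ones((5,5)))
e=[np.nonzero(m[:,c])[0][:1] for c in range(245,316,5)]; e=[float(x[0]) if len(x) else np.nan for x in e]; print('front edge rows',e)
l=[np.nonzero(m[y])[0] for y in (226,232)]; print('cols',[(x[0],x[-1]) for x in l if len(x)])
e0=tproj((30,0,4))[0,1]; g=e0-tproj((29,0,4))[0,1]
off=(np.nanmedian(e)-e0)/g; print('slab offset tool x mm',off)
b=bw(BX[0]+off,BX[1],0)[:2]; print('tcp goal basket',wb(b))
print('lateral, then down to'); plan([(np.r_[b,.15],np.pi+B[2]),(np.r_[b,.0345],None)])
E
python3 held.py w9 5
```

```text
[ 0.54400534 -0.15296432  0.15608722] [ 3.13936717e+00 -1.70181582e-03  3.00121116e+00] open 0.04524973626008393 grip 14.99978318810463
front edge rows [212.0, 212.0, 195.0, 195.0, 195.0, 195.0, 195.0, 195.0, 195.0, 195.0, 195.0, 195.0, 212.0, 212.0, 212.0]
cols [(np.int64(235), np.int64(325)), (np.int64(235), np.int64(324))]
slab offset tool x mm 9.371444386313643
tcp goal basket [ 3.73714444e+01 -1.30104261e-14  0.00000000e+00]
lateral, then down to
d [0.1296, 0.7539, -0.0141] dr [-0.006, -0.004, 0.005] rows>=7.3
d [-0.0, 0.0, -0.2888] dr [0.0, 0.0, 0.0] rows>=2.8
```

Request:
{"name": "apply_moves", "arguments": {
  "delta_pos": [
    [0.01, 0.08, 0],
    [0.02, 0.16, 0],
    [0.034, 0.24, 0],
    [0.045, 0.32, 0],
    [0.056, 0.4, 0],
    [0.067, 0.48, 0],
    [0.078, 0.56, 0],
    [0.089, 0.64, 0]
  ],
  "dr": [
    [0, 0, 0],
    [0, 0, 0],
    [0, 0, 0],
    [0, 0, 0],
    [0, 0, 0],
    [0, 0, 0],
    [0, 0, 0.005],
    [0, 0, 0.005]
  ],
  "jaw": [0, 0, 0, 0, 0, 0, 0, 0]
}}

```text
time: 17.85
tool_pos: [0.5796, 0.1042, 0.1554]
tool_rot: [3.141, -0.003, 3.004]
contact_force: [0.4, -0.5, -1.6]
opening: 0.0456
grip_force: 15.0
```

Request:
{"name": "apply_moves", "arguments": {
  "delta_pos": [
    [0.01, 0.07, -0.01],
    [0.016, 0.117, -0.014],
    [0.016, 0.117, -0.014],
    [0.016, 0.117, -0.09],
    [0.016, 0.117, -0.17],
    [0.016, 0.117, -0.23],
    [0.016, 0.117, -0.26],
    [0.016, 0.117, -0.26]
  ],
  "dr": [
    [0, 0, 0],
    [0, 0, 0],
    [0, 0, 0],
    [0, 0, 0],
    [0, 0, 0],
    [0, 0, 0],
    [0, 0, 0],
    [0, 0, 0]
  ],
  "jaw": [0, 0, 0, 0, 0, 0, 0, 0]
}}

```text
time: 18.52
tool_pos: [0.5844, 0.1485, 0.0494]
tool_rot: [-3.141, -0.007, 3.003]
contact_force: [-0.2, 0.5, 0.7]
opening: 0.0457
grip_force: 15.0
```

Request:
{"name": "apply_moves", "arguments": {
  "delta_pos": [
    [0, 0, 0],
    [0, 0, 0],
    [0, 0, 0]
  ],
  "dr": [
    [0, 0, 0],
    [0, 0, 0],
    [0, 0, 0]
  ],
  "jaw": [0, 0, 0]
}}

```text
time: 18.77
tool_pos: [0.588, 0.1494, 0.0551]
tool_rot: [3.139, 0.004, 3.004]
contact_force: [0.0, 0.5, 0.0]
opening: 0.0455
grip_force: 15.0
```

```bash
cat > fin.py <<'E'
import sys
from h import *
x,y,z=map(float,sys.argv[1:4]); p,r=pose(); s=telemetry.observe(); print(p,wb(p).round(1),r.as_euler('xyz'),s['opening'],s['contact_force']); plan([(bw(x,y,z),np.pi+B[2])])
E
python3 fin.py 27.6 0 36.3
```

```text
[0.58803552 0.14943654 0.05513752] [29.7 -0.3 55.1] [3.13930397 0.00365978 3.00359942] 0.04554389301857266 [0.03380081 0.46320428 0.01205655]
d [-0.005, 0.0014, -0.0471] dr [-0.004, 0.008, -0.0] rows>=0.5
```

Request:
{"name": "apply_moves", "arguments": {
  "delta_pos": [
    [0, 0, -0.01],
    [0, 0, -0.02],
    [0, 0, -0.03],
    [0, 0, -0.036],
    [0, 0, -0.038],
    [0, 0, -0.039],
    [0, 0, -0.039],
    [0, 0, -0.039]
  ],
  "dr": [
    [0, 0, 0],
    [0, 0, 0],
    [0, 0, 0],
    [0, 0, 0],
    [0, 0, 0],
    [0, 0, 0],
    [0, 0, 0],
    [0, 0, 0]
  ],
  "jaw": [0, 0, 0, 0, 0, 0, 0, 0]
}}

```text
time: 19.43
tool_pos: [0.587, 0.1495, 0.0379]
tool_rot: [3.14, 0.001, 3.004]
contact_force: [-0.6, -0.2, -0.8]
opening: 0.0456
grip_force: 15.0
```

```bash
python3 fin.py 27.6 0 36.3
```

```text
[0.58696725 0.14951921 0.03787156] [28.6 -0.4 37.9] [3.13998839e+00 8.24280581e-04 3.00376638e+00] 0.04556820718544996 [-0.56633644 -0.20047331 -0.83442728]
d [-0.0023, 0.0012, -0.0039] dr [-0.003, 0.002, -0.0] rows>=0.0
```

Request:
{"name": "apply_moves", "arguments": {
  "delta_pos": [
    [-0.0023, 0.001, -0.002],
    [-0.0023, 0.001, -0.004],
    [-0.0023, 0.001, -0.004],
    [-0.0023, 0.001, -0.004],
    [-0.0023, 0.001, -0.004],
    [-0.0023, 0.001, -0.004],
    [-0.0023, 0.001, -0.004]
  ],
  "dr": [
    [0, 0, 0],
    [0, 0, 0],
    [0, 0, 0],
    [0, 0, 0],
    [0, 0, 0],
    [0, 0, 0],
    [0, 0, 0]
  ],
  "jaw": [0, 0, 0, 0.62, 0.62, 0.62, 0.62]
}}

```text
time: 20.02
tool_pos: [0.5861, 0.1499, 0.0363]
tool_rot: [3.14, 0.001, 3.004]
contact_force: [0.7, 0.5, 0.6]
opening: 0.0567
grip_force: 0.0
```

Request:
{"name": "apply_moves", "arguments": {
  "delta_pos": [
    [0, 0, 0.04],
    [0, 0, 0.1],
    [0, 0, 0.18],
    [0, 0, 0.26],
    [0, 0, 0.3],
    [0, -0.08, 0.3],
    [-0.02, -0.16, 0.3],
    [-0.04, -0.24, 0.3]
  ],
  "dr": [
    [0, 0, 0],
    [0, 0, 0],
    [0, 0, 0],
    [0, 0, 0],
    [0, 0, 0],
    [0, 0, 0],
    [0, 0, 0],
    [0, 0, -0.05]
  ],
  "jaw": [0.62, 0.62, 0.62, 0.62, 0.8, 0.8, 0.8, 0.8]
}}

```text
time: 20.68
tool_pos: [0.5699, 0.0532, 0.1567]
tool_rot: [3.14, 0.002, 2.981]
contact_force: [-0.4, -0.9, -0.3]
opening: 0.0729
grip_force: 0.0
```

Request:
{"name": "apply_moves", "arguments": {
  "delta_pos": [
    [-0.03, -0.09, 0],
    [-0.06, -0.18, 0],
    [-0.09, -0.27, 0],
    [-0.12, -0.36, 0],
    [-0.14, -0.44, 0],
    [-0.158, -0.493, 0],
    [-0.158, -0.493, 0],
    [-0.158, -0.493, 0]
  ],
  "dr": [
    [0, 0, -0.096],
    [0, 0, -0.096],
    [0, 0, -0.096],
    [0, 0, -0.096],
    [0, 0, -0.096],
    [0, 0, -0.096],
    [0, 0, -0.096],
    [0, 0, -0.096]
  ],
  "jaw": [0.8, 0.8, 0.8, 0.8, 0.8, 0.8, 0.8, 0.8]
}}

```text
time: 21.35
tool_pos: [0.5065, -0.1443, 0.1563]
tool_rot: [3.14, 0.001, 2.928]
contact_force: [-0.6, 0.8, 0.3]
opening: 0.0734
grip_force: 0.0
```

```bash
python3 look.py w10 .024,.038; python3 plan2.py .4717 -.1434 -.211 .024; cp pics/w10.png pics/x.png; python3 -c "
import cv2; a=cv2.imread('pics/w10.png'); cv2.imwrite('pics/c10.png',a[0:330])"
```

```text
[ 0.50675084 -0.14329526  0.15628018] [3.13962357e+00 7.89679662e-04 2.92956430e+00]
(275.9217529296875, 234.54312133789062) (0.024, 0.5392, -0.1526, np.float32(-0.161), 48.4, 42.6)
(275.9217529296875, 234.54312133789062) (0.038, 0.5338, -0.1513, np.float32(-0.161), 46.1, 40.5)
(270.0, 167.0) (0.024, 0.4739, -0.1443, np.float32(-0.217), 59.2, 44.8)
(270.0, 167.0) (0.038, 0.4717, -0.1434, np.float32(-0.217), 56.3, 42.6)
now [ 0.50694601 -0.1426834   0.15628894] [ -10.5 -300.8  156.3]
d [-0.0881, -0.0018, 0.0] dr [-0.003, 0.002, -0.001] rows>=0.8
d [-0.0, 0.0, -0.3207] dr [0.0, 0.0, 0.0] rows>=3.1
```

View pics/c10.png

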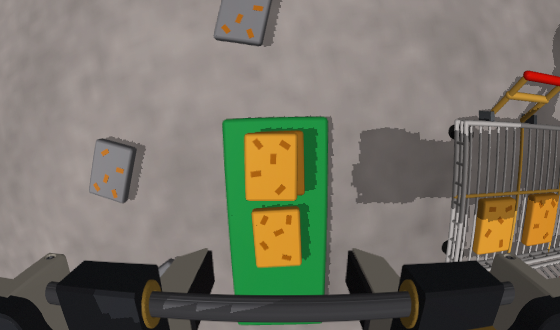

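The near stack is at (272,167) with its lower slab showing a little on the right, and one slab is left in the middle at (277,238). In the basket, two slabs sit in bays 6 and 5. Picking the near stack's top slab.

Request:
{"name": "apply_moves", "arguments": {
  "delta_pos": [
    [-0.03, 0, 0],
    [-0.06, -0.002, 0],
    [-0.088, -0.002, -0.05],
    [-0.088, -0.002, -0.13],
    [-0.088, -0.002, -0.22],
    [-0.088, -0.002, -0.28],
    [-0.088, -0.002, -0.31],
    [-0.088, -0.002, -0.32]
  ],
  "dr": [
    [0, 0, 0],
    [0, 0, 0],
    [0, 0, 0],
    [0, 0, -0.01],
    [0, 0, -0.01],
    [0, 0, -0.01],
    [0, 0, -0.01],
    [0, 0, -0.01]
  ],
  "jaw": [0.8, 0.8, 0.8, 0.8, 0.8, 0.8, 0.8, 0.8]
}}

```text
time: 22.12
tool_pos: [0.4706, -0.1422, 0.026]
tool_rot: [3.139, -0.003, 2.928]
contact_force: [-0.2, 0.1, 0.5]
opening: 0.0737
grip_force: 0.0
```

Request:
{"name": "apply_moves", "arguments": {
  "delta_pos": [
    [0, 0, 0],
    [0, 0, 0],
    [0, 0, 0],
    [0, 0, 0],
    [0, 0, 0],
    [0, 0, 0],
    [0, 0, 0],
    [0, 0, 0]
  ],
  "dr": [
    [0, 0, 0],
    [0, 0, 0],
    [0, 0, 0],
    [0, 0, 0],
    [0, 0, 0],
    [0, 0, 0],
    [0, 0, 0],
    [0, 0, 0]
  ],
  "jaw": [0.8, 0.8, 0, 0, 0, 0, 0, 0],
  "force": 15
}}

```text
time: 22.78
tool_pos: [0.4718, -0.1442, 0.0287]
tool_rot: [3.14, 0.002, 2.926]
contact_force: [-0.2, 0.3, 3.6]
opening: 0.0455
grip_force: 15.0
```

Request:
{"name": "apply_moves", "arguments": {
  "delta_pos": [
    [0, 0, 0.02],
    [0, 0, 0.07],
    [0, 0, 0.15],
    [0, 0, 0.23],
    [0, 0, 0.3],
    [0, 0, 0.32],
    [0, 0, 0.32],
    [0, 0, 0.32]
  ],
  "dr": [
    [0, 0, 0],
    [0, 0, 0],
    [0, 0, 0],
    [0, 0, 0],
    [0, 0, 0],
    [0, 0, 0],
    [0, 0, 0],
    [0, 0, 0]
  ],
  "jaw": [0, 0, 0, 0, 0, 0, 0, 0]
}}

```text
time: 23.45
tool_pos: [0.4712, -0.1439, 0.1558]
tool_rot: [3.14, 0.0, 2.926]
contact_force: [-0.7, 0.2, -1.1]
opening: 0.0457
grip_force: 15.0
```

```bash
python3 held.py w11 4
```

```text
[ 0.47070844 -0.14371878  0.15496401] [ 3.13948017e+00 -1.59488902e-03  2.92572039e+00] open 0.045745418802213375 grip 14.999531507492065
front edge rows [214.0, 214.0, 214.0, 214.0, 195.0, 195.0, 195.0, 195.0, 195.0, 195.0, 195.0, 195.0, 195.0, 195.0, 214.0]
cols [(np.int64(235), np.int64(325)), (np.int64(235), np.int64(324))]
slab offset tool x mm 9.416611194075061
tcp goal basket [37.41661119 74.          0.        ]
lateral, then down to
d [0.3385, 0.9139, -0.0115] dr [-0.006, -0.004, 0.156] rows>=9.3
d [-0.0, 0.0, -0.2887] dr [0.0, 0.0, 0.0] rows>=2.8
```

Request:
{"name": "apply_moves", "arguments": {
  "delta_pos": [
    [0.03, 0.08, 0],
    [0.055, 0.16, 0],
    [0.082, 0.24, 0],
    [0.11, 0.32, 0],
    [0.14, 0.4, 0],
    [0.165, 0.48, 0],
    [0.19, 0.56, 0],
    [0.218, 0.64, 0]
  ],
  "dr": [
    [0, 0, 0],
    [0, 0, 0.05],
    [0, 0, 0.1],
    [0, 0, 0.156],
    [0, 0, 0.156],
    [0, 0, 0.156],
    [0, 0, 0.156],
    [0, 0, 0.156]
  ],
  "jaw": [0, 0, 0, 0, 0, 0, 0, 0]
}}

```text
time: 24.22
tool_pos: [0.558, 0.1135, 0.1541]
tool_rot: [3.141, -0.003, 3.004]
contact_force: [-0.3, -0.9, -0.6]
opening: 0.0457
grip_force: 15.0
```

Request:
{"name": "apply_moves", "arguments": {
  "delta_pos": [
    [0.025, 0.07, 0],
    [0.05, 0.14, -0.005],
    [0.075, 0.21, -0.01],
    [0.09, 0.26, -0.01],
    [0.0943, 0.2775, -0.01],
    [0.0943, 0.2775, -0.06],
    [0.0943, 0.2775, -0.12],
    [0.0943, 0.2775, -0.17]
  ],
  "dr": [
    [0, 0, 0],
    [0, 0, 0],
    [0, 0, 0],
    [0, 0, 0],
    [0, 0, 0],
    [0, 0, 0],
    [0, 0, 0],
    [0, 0, 0]
  ],
  "jaw": [0, 0, 0, 0, 0, 0, 0, 0]
}}

```text
time: 24.88
tool_pos: [0.5953, 0.2223, 0.0855]
tool_rot: [3.141, -0.002, 3.004]
contact_force: [-0.4, -0.5, -1.3]
opening: 0.0458
grip_force: 15.0
```

Request:
{"name": "apply_moves", "arguments": {
  "delta_pos": [
    [0, 0, -0.04],
    [0, 0, -0.07],
    [0, 0, -0.095],
    [0, 0, -0.11],
    [0, 0, -0.12],
    [0, 0, -0.12],
    [0, 0, -0.12],
    [0, 0, -0.12]
  ],
  "dr": [
    [0, 0, 0],
    [0, 0, 0],
    [0, 0, 0],
    [0, 0, 0],
    [0, 0, 0],
    [0, 0, 0],
    [0, 0, 0],
    [0, 0, 0]
  ],
  "jaw": [0, 0, 0, 0, 0, 0, 0, 0]
}}

```text
time: 25.55
tool_pos: [0.5971, 0.223, 0.0412]
tool_rot: [3.139, 0.002, 3.004]
contact_force: [-0.7, 0.0, -0.5]
opening: 0.0459
grip_force: 15.0
```

```bash
python3 fin.py 26.8 74 35
```

```text
[0.59706194 0.22302085 0.04115115] [28.5 73.8 41.2] [3.13945030e+00 2.24456221e-03 3.00381745e+00] 0.045926949376926075 [-0.74486992  0.00340267 -0.46733659]
d [-0.0041, 0.001, -0.0154] dr [-0.004, 0.005, -0.0] rows>=0.2
```

Request:
{"name": "apply_moves", "arguments": {
  "delta_pos": [
    [-0.004, 0.001, -0.005],
    [-0.004, 0.001, -0.01],
    [-0.004, 0.001, -0.015],
    [-0.004, 0.001, -0.0155],
    [-0.004, 0.001, -0.0155],
    [-0.004, 0.001, -0.0155],
    [-0.004, 0.001, -0.0155],
    [-0.004, 0.001, -0.0155]
  ],
  "dr": [
    [0, 0, 0],
    [0, 0, 0],
    [0, 0, 0],
    [0, 0, 0],
    [0, 0, 0],
    [0, 0, 0],
    [0, 0, 0],
    [0, 0, 0]
  ],
  "jaw": [0, 0, 0, 0, 0.62, 0.62, 0.62, 0.62]
}}

```text
time: 26.22
tool_pos: [0.5949, 0.2233, 0.0338]
tool_rot: [3.14, 0.001, 3.004]
contact_force: [0.9, -1.0, 0.2]
opening: 0.0568
grip_force: 0.0
```

Request:
{"name": "apply_moves", "arguments": {
  "delta_pos": [
    [0, 0, 0.04],
    [0, 0, 0.1],
    [0, 0, 0.18],
    [0, 0, 0.26],
    [0, 0, 0.3],
    [-0.015, -0.08, 0.3],
    [-0.035, -0.16, 0.3],
    [-0.06, -0.24, 0.3]
  ],
  "dr": [
    [0, 0, 0],
    [0, 0, 0],
    [0, 0, 0],
    [0, 0, 0],
    [0, 0, 0],
    [0, 0, 0],
    [0, 0, 0],
    [0, 0, -0.04]
  ],
  "jaw": [0.62, 0.62, 0.62, 0.62, 0.7, 0.8, 0.8, 0.8]
}}

```text
time: 26.88
tool_pos: [0.5708, 0.1266, 0.1543]
tool_rot: [3.14, 0.002, 2.985]
contact_force: [0.3, 0.1, -0.3]
opening: 0.0729
grip_force: 0.0
```

Request:
{"name": "apply_moves", "arguments": {
  "delta_pos": [
    [-0.02, -0.09, 0],
    [-0.04, -0.18, 0],
    [-0.06, -0.27, 0],
    [-0.08, -0.36, 0],
    [-0.1, -0.45, 0],
    [-0.12, -0.54, 0],
    [-0.14, -0.61, 0],
    [-0.161, -0.671, 0]
  ],
  "dr": [
    [0, 0, -0.1],
    [0, 0, -0.1],
    [0, 0, -0.1],
    [0, 0, -0.1],
    [0, 0, -0.1],
    [0, 0, -0.1],
    [0, 0, -0.1],
    [0, 0, -0.1]
  ],
  "jaw": [0.8, 0.8, 0.8, 0.8, 0.8, 0.8, 0.8, 0.8]
}}

```text
time: 27.55
tool_pos: [0.5059, -0.1433, 0.1541]
tool_rot: [3.14, 0.001, 2.933]
contact_force: [0.5, -0.6, -0.1]
opening: 0.0736
grip_force: 0.0
```

Request:
{"name": "apply_moves", "arguments": {
  "delta_pos": [
    [0, 0, 0],
    [0, 0, 0]
  ],
  "dr": [
    [0, 0, 0],
    [0, 0, 0]
  ],
  "jaw": [0.8, 0.8]
}}

```text
time: 27.72
tool_pos: [0.5062, -0.1422, 0.154]
tool_rot: [3.14, 0.001, 2.931]
contact_force: [0.4, 0.1, -0.0]
opening: 0.0734
grip_force: 0.0
```

```bash
python3 look.py w12 .024,.038; python3 plan2.py .4717 -.14 -.2 .010
```

```text
[ 0.50646193 -0.14112654  0.15399606] [3.13959920e+00 7.17688737e-04 2.93244658e+00]
(273.4848327636719, 235.12060546875) (0.024, 0.5381, -0.1525, np.float32(-0.159), 46.9, 42.8)
(273.4848327636719, 235.12060546875) (0.038, 0.5328, -0.1511, np.float32(-0.159), 44.6, 40.7)
(275.6726379394531, 164.8331298828125) (0.024, 0.4724, -0.1367, np.float32(-0.174), 56.5, 42.8)
(275.6726379394531, 164.8331298828125) (0.038, 0.4702, -0.1361, np.float32(-0.174), 53.8, 40.7)
now [ 0.50665555 -0.14047636  0.15399649] [ -11.1 -298.6  154. ]
d [-0.0874, 0.0012, 0.0] dr [-0.004, 0.002, 0.016] rows>=0.8
d [0.0, -0.0, -0.35] dr [0.0, 0.0, 0.0] rows>=3.4
```

Request:
{"name": "apply_moves", "arguments": {
  "delta_pos": [
    [-0.03, 0.005, 0],
    [-0.06, 0.01, 0],
    [-0.086, 0.01, -0.05],
    [-0.086, 0.01, -0.13],
    [-0.086, 0.01, -0.22],
    [-0.086, 0.01, -0.29],
    [-0.086, 0.01, -0.335],
    [-0.086, 0.01, -0.35]
  ],
  "dr": [
    [0, 0, 0.07],
    [0, 0, 0.07],
    [0, 0, 0.07],
    [0, 0, 0.07],
    [0, 0, 0.07],
    [0, 0, 0.07],
    [0, 0, 0.07],
    [0, 0, 0.07]
  ],
  "jaw": [0.8, 0.8, 0.8, 0.8, 0.8, 0.8, 0.8, 0.8]
}}

```text
time: 28.48
tool_pos: [0.4708, -0.135, 0.0113]
tool_rot: [3.139, -0.004, 2.971]
contact_force: [-0.2, 0.7, 0.1]
opening: 0.0737
grip_force: 0.0
```

Request:
{"name": "apply_moves", "arguments": {
  "delta_pos": [
    [0, 0, 0],
    [0, 0, 0],
    [0, 0, 0],
    [0, 0, 0],
    [0, 0, 0],
    [0, 0, 0],
    [0, 0, 0],
    [0, 0, 0]
  ],
  "dr": [
    [0, 0, 0],
    [0, 0, 0],
    [0, 0, 0],
    [0, 0, 0],
    [0, 0, 0],
    [0, 0, 0],
    [0, 0, 0],
    [0, 0, 0]
  ],
  "jaw": [0.8, 0.8, 0, 0, 0, 0, 0, 0],
  "force": 15
}}

```text
time: 29.15
tool_pos: [0.4724, -0.1373, 0.0146]
tool_rot: [3.14, 0.002, 2.969]
contact_force: [-1.1, 0.7, 4.5]
opening: 0.0459
grip_force: 15.0
```

Request:
{"name": "apply_moves", "arguments": {
  "delta_pos": [
    [0, 0, 0.02],
    [0, 0, 0.07],
    [0, 0, 0.15],
    [0, 0, 0.23],
    [0, 0, 0.3],
    [0, 0, 0.345],
    [0, 0, 0.35],
    [0, 0, 0.35]
  ],
  "dr": [
    [0, 0, 0],
    [0, 0, 0],
    [0, 0, 0],
    [0, 0, 0],
    [0, 0, 0],
    [0, 0, 0],
    [0, 0, 0],
    [0, 0, 0]
  ],
  "jaw": [0, 0, 0, 0, 0, 0, 0, 0]
}}

```text
time: 29.82
tool_pos: [0.4724, -0.1373, 0.155]
tool_rot: [3.141, 0.003, 2.969]
contact_force: [-0.4, 0.3, -0.5]
opening: 0.0459
grip_force: 15.0
```

```bash
sed -i "s/^off=.*/e=np.array(e); e[e<=196]=np.nan; e0=tproj((30,0,float(sys.argv[3])))[0,1]/;s/^e0=.*g=.*/&/" held.py; sed -i "/^e0=tproj((30,0,4))/d" held.py; sed -i "s/^e=np.array(e);.*/&; g=e0-tproj((29,0,float(sys.argv[3])))[0,1]; off=(np.nanmedian(e)-e0)\/g; print('offset',off)/" held.py; python3 held.py w13 1 4
```

```text
[ 0.47171196 -0.13693557  0.15370106] [3.13995624e+00 3.92195383e-04 2.96873075e+00] open 0.04584693076474659 grip 14.999657571315765
front edge rows [215.0, 215.0, 215.0, 215.0, 215.0, 215.0, 215.0, 215.0, 215.0, 215.0, 215.0, 215.0, 215.0, 215.0, 215.0]
cols [(np.int64(235), np.int64(325)), (np.int64(235), np.int64(325))]
offset -1.5836729287209537
tcp goal basket [-39.58367293  74.           0.        ]
lateral, then down to
d [0.146, 0.9233, -0.0073] dr [-0.005, -0.002, 0.07] rows>=9.0
d [-0.0, -0.0, -0.2888] dr [0.0, 0.0, 0.0] rows>=2.8
```

Request:
{"name": "apply_moves", "arguments": {
  "delta_pos": [
    [0.012, 0.08, 0],
    [0.025, 0.16, 0],
    [0.038, 0.24, 0],
    [0.05, 0.32, 0],
    [0.063, 0.4, 0],
    [0.076, 0.48, 0],
    [0.088, 0.56, 0],
    [0.1, 0.64, 0]
  ],
  "dr": [
    [0, 0, 0],
    [0, 0, 0.03],
    [0, 0, 0.07],
    [0, 0, 0.07],
    [0, 0, 0.07],
    [0, 0, 0.07],
    [0, 0, 0.07],
    [0, 0, 0.07]
  ],
  "jaw": [0, 0, 0, 0, 0, 0, 0, 0]
}}

```text
time: 30.58
tool_pos: [0.5111, 0.1204, 0.152]
tool_rot: [3.141, -0.003, 3.004]
contact_force: [1.1, -0.6, -0.5]
opening: 0.0456
grip_force: 15.0
```

Request:
{"name": "apply_moves", "arguments": {
  "delta_pos": [
    [0.011, 0.07, 0],
    [0.022, 0.14, -0.005],
    [0.033, 0.21, -0.007],
    [0.042, 0.26, -0.007],
    [0.045, 0.2825, -0.007],
    [0.045, 0.2825, -0.06],
    [0.045, 0.2825, -0.12],
    [0.045, 0.2825, -0.17]
  ],
  "dr": [
    [0, 0, 0],
    [0, 0, 0],
    [0, 0, 0],
    [0, 0, 0],
    [0, 0, 0],
    [0, 0, 0],
    [0, 0, 0],
    [0, 0, 0]
  ],
  "jaw": [0, 0, 0, 0, 0, 0, 0, 0]
}}

```text
time: 31.25
tool_pos: [0.529, 0.2312, 0.0835]
tool_rot: [3.142, -0.002, 3.004]
contact_force: [0.1, 0.2, 0.1]
opening: 0.0457
grip_force: 15.0
```

Request:
{"name": "apply_moves", "arguments": {
  "delta_pos": [
    [0, 0, -0.04],
    [0, 0, -0.07],
    [0, 0, -0.09],
    [0, 0, -0.105],
    [0, 0, -0.115],
    [0, 0, -0.115],
    [0, 0, -0.115],
    [0, 0, -0.115]
  ],
  "dr": [
    [0, 0, 0],
    [0, 0, 0],
    [0, 0, 0],
    [0, 0, 0],
    [0, 0, 0],
    [0, 0, 0],
    [0, 0, 0],
    [0, 0, 0]
  ],
  "jaw": [0, 0, 0, 0, 0, 0, 0, 0]
}}

```text
time: 31.92
tool_pos: [0.5305, 0.232, 0.0407]
tool_rot: [3.14, 0.002, 3.004]
contact_force: [0.1, 0.5, -0.6]
opening: 0.0458
grip_force: 15.0
```

```bash
python3 fin.py -39.5 74 34.8
```

```text
[0.53054348 0.23199082 0.04070233] [-38.6  73.6  40.7] [3.13954080e+00 1.87878288e-03 3.00379246e+00] 0.04579742909301525 [ 0.05421293  0.46845596 -0.60913598]
d [-0.002, 0.0013, -0.0148] dr [-0.004, 0.004, -0.0] rows>=0.1
```

Request:
{"name": "apply_moves", "arguments": {
  "delta_pos": [
    [-0.002, 0.0013, -0.005],
    [-0.002, 0.0013, -0.01],
    [-0.002, 0.0013, -0.014],
    [-0.002, 0.0013, -0.015],
    [-0.002, 0.0013, -0.015],
    [-0.002, 0.0013, -0.015],
    [-0.002, 0.0013, -0.015],
    [-0.002, 0.0013, -0.015]
  ],
  "dr": [
    [0, 0, 0],
    [0, 0, 0],
    [0, 0, 0],
    [0, 0, 0],
    [0, 0, 0],
    [0, 0, 0],
    [0, 0, 0],
    [0, 0, 0]
  ],
  "jaw": [0, 0, 0, 0, 0.62, 0.62, 0.62, 0.62]
}}

```text
time: 32.58
tool_pos: [0.5293, 0.2324, 0.0339]
tool_rot: [3.14, 0.001, 3.004]
contact_force: [-0.1, 0.5, 0.1]
opening: 0.0565
grip_force: 0.0
```

Request:
{"name": "apply_moves", "arguments": {
  "delta_pos": [
    [0, 0, 0.04],
    [0, 0, 0.1],
    [0, 0, 0.18],
    [0, 0, 0.26],
    [0, 0, 0.3],
    [0.01, -0.08, 0.3],
    [0.02, -0.16, 0.3],
    [0.03, -0.24, 0.3]
  ],
  "dr": [
    [0, 0, 0],
    [0, 0, 0],
    [0, 0, 0],
    [0, 0, 0],
    [0, 0, 0],
    [0, 0, 0],
    [0, 0, 0],
    [0, 0, -0.02]
  ],
  "jaw": [0.62, 0.62, 0.62, 0.62, 0.7, 0.8, 0.8, 0.8]
}}

```text
time: 33.25
tool_pos: [0.5413, 0.1358, 0.1545]
tool_rot: [3.14, 0.002, 2.996]
contact_force: [0.1, -0.1, -0.7]
opening: 0.0726
grip_force: 0.0
```

Request:
{"name": "apply_moves", "arguments": {
  "delta_pos": [
    [0.01, -0.09, 0],
    [0.025, -0.18, 0],
    [0.035, -0.27, 0],
    [0.05, -0.36, 0],
    [0.06, -0.45, 0],
    [0.07, -0.54, 0],
    [0.08, -0.63, 0],
    [0.095, -0.7225, 0]
  ],
  "dr": [
    [0, 0, 0],
    [0, 0, 0],
    [0, 0, 0],
    [0, 0, 0],
    [0, 0, 0],
    [0, 0, 0],
    [0, 0, 0],
    [0, 0, 0]
  ],
  "jaw": [0.8, 0.8, 0.8, 0.8, 0.8, 0.8, 0.8, 0.8]
}}

```text
time: 33.92
tool_pos: [0.5789, -0.1543, 0.154]
tool_rot: [3.14, 0.0, 2.994]
contact_force: [0.9, 0.8, -0.3]
opening: 0.0735
grip_force: 0.0
```

Request:
{"name": "apply_moves", "arguments": {
  "delta_pos": [
    [0, 0, 0],
    [0, 0, 0]
  ],
  "dr": [
    [0, 0, 0],
    [0, 0, 0]
  ],
  "jaw": [0.8, 0.8]
}}

```text
time: 34.08
tool_pos: [0.5791, -0.1545, 0.1535]
tool_rot: [3.14, 0.0, 2.99]
contact_force: [0.4, 0.8, 0.2]
opening: 0.0737
grip_force: 0.0
```

```bash
python3 look.py w14 .024; python3 plan2.py .5446 -.1525 -.15 .010
```

```text
[ 0.5789319  -0.15286487  0.15356417] [ 3.13937040e+00 -2.36115582e-04  2.99210222e+00]
(272.0, 164.0) (0.024, 0.5432, -0.1534, np.float32(-0.151), 56.5, 42.8)
now [ 0.57895228 -0.1519191   0.15371153] [  62.1 -300.   153.7]
d [-0.0859, -0.0015, 0.0] dr [-0.004, 0.0, -0.004] rows>=0.8
d [0.0, 0.0, -0.3493] dr [0.0, 0.0, 0.0] rows>=3.4
```

Request:
{"name": "apply_moves", "arguments": {
  "delta_pos": [
    [-0.03, 0, 0],
    [-0.06, -0.002, 0],
    [-0.089, -0.002, -0.05],
    [-0.089, -0.002, -0.13],
    [-0.089, -0.002, -0.22],
    [-0.089, -0.002, -0.29],
    [-0.089, -0.002, -0.335],
    [-0.089, -0.002, -0.35]
  ],
  "dr": [
    [0, 0, 0],
    [0, 0, 0],
    [0, 0, 0],
    [0, 0, 0],
    [0, 0, 0],
    [0, 0, 0],
    [0, 0, 0],
    [0, 0, 0]
  ],
  "jaw": [0.8, 0.8, 0.8, 0.8, 0.8, 0.8, 0.8, 0.8]
}}

```text
time: 34.85
tool_pos: [0.5418, -0.1508, 0.0111]
tool_rot: [3.138, -0.005, 2.996]
contact_force: [-0.4, 0.4, 0.3]
opening: 0.0731
grip_force: 0.0
```

Request:
{"name": "apply_moves", "arguments": {
  "delta_pos": [
    [0, 0, 0],
    [0, 0, 0],
    [0, 0, 0],
    [0, 0, 0],
    [0, 0, 0],
    [0, 0, 0],
    [0, 0, 0],
    [0, 0, 0]
  ],
  "dr": [
    [0, 0, 0],
    [0, 0, 0],
    [0, 0, 0],
    [0, 0, 0],
    [0, 0, 0],
    [0, 0, 0],
    [0, 0, 0],
    [0, 0, 0]
  ],
  "jaw": [0.8, 0.8, 0, 0, 0, 0, 0, 0],
  "force": 15
}}

```text
time: 35.52
tool_pos: [0.5439, -0.1535, 0.0146]
tool_rot: [3.14, 0.002, 2.994]
contact_force: [-0.3, -0.1, 4.2]
opening: 0.0456
grip_force: 15.0
```

Request:
{"name": "apply_moves", "arguments": {
  "delta_pos": [
    [0, 0, 0.02],
    [0, 0, 0.07],
    [0, 0, 0.15],
    [0, 0, 0.23],
    [0, 0, 0.3],
    [0, 0, 0.345],
    [0, 0, 0.35],
    [0, 0, 0.35]
  ],
  "dr": [
    [0, 0, 0],
    [0, 0, 0],
    [0, 0, 0],
    [0, 0, 0],
    [0, 0, 0],
    [0, 0, 0],
    [0, 0, 0],
    [0, 0, 0]
  ],
  "jaw": [0, 0, 0, 0, 0, 0, 0, 0]
}}

```text
time: 36.18
tool_pos: [0.5441, -0.1536, 0.1552]
tool_rot: [3.141, 0.003, 2.994]
contact_force: [-0.2, -0.1, -0.9]
opening: 0.0458
grip_force: 15.0
```

```bash
python3 held.py w15 2 4
```

```text
[ 0.54330864 -0.15325404  0.15367016] [3.13991054e+00 2.81451469e-04 2.99371458e+00] open 0.04623810342801209 grip 14.996732622385025
front edge rows [214.0, 214.0, 214.0, 214.0, 214.0, 214.0, 214.0, 214.0, 214.0, 214.0, 214.0, 214.0, 214.0, 214.0, 214.0]
cols [(np.int64(235), np.int64(325)), (np.int64(235), np.int64(325))]
offset -1.0494277599049446
tcp goal basket [-3.90494278e+01  9.54097912e-15  0.00000000e+00]
lateral, then down to
d [-0.0571, 0.7806, -0.0069] dr [-0.005, -0.002, 0.02] rows>=7.5
d [-0.0, 0.0, -0.2888] dr [0.0, 0.0, 0.0] rows>=2.8
```

Request:
{"name": "apply_moves", "arguments": {
  "delta_pos": [
    [-0.006, 0.08, 0],
    [-0.012, 0.16, 0],
    [-0.018, 0.24, 0],
    [-0.024, 0.32, 0],
    [-0.03, 0.4, 0],
    [-0.036, 0.48, 0],
    [-0.042, 0.56, 0],
    [-0.048, 0.64, 0]
  ],
  "dr": [
    [0, 0, 0],
    [0, 0, 0.02],
    [0, 0, 0.02],
    [0, 0, 0.02],
    [0, 0, 0.02],
    [0, 0, 0.02],
    [0, 0, 0.02],
    [0, 0, 0.02]
  ],
  "jaw": [0, 0, 0, 0, 0, 0, 0, 0]
}}

```text
time: 36.95
tool_pos: [0.5231, 0.1041, 0.1521]
tool_rot: [3.141, -0.003, 3.004]
contact_force: [-1.0, 0.2, -0.6]
opening: 0.0461
grip_force: 15.0
```

Request:
{"name": "apply_moves", "arguments": {
  "delta_pos": [
    [-0.005, 0.07, 0],
    [-0.009, 0.12, -0.005],
    [-0.009, 0.14, -0.007],
    [-0.009, 0.14, -0.007],
    [-0.009, 0.14, -0.06],
    [-0.009, 0.14, -0.11],
    [-0.009, 0.14, -0.15],
    [-0.009, 0.14, -0.17]
  ],
  "dr": [
    [0, 0, 0],
    [0, 0, 0],
    [0, 0, 0],
    [0, 0, 0],
    [0, 0, 0],
    [0, 0, 0],
    [0, 0, 0],
    [0, 0, 0]
  ],
  "jaw": [0, 0, 0, 0, 0, 0, 0, 0]
}}

```text
time: 37.62
tool_pos: [0.5196, 0.1568, 0.0834]
tool_rot: [-3.141, -0.004, 3.002]
contact_force: [0.4, 1.1, 0.5]
opening: 0.0457
grip_force: 15.0
```

Request:
{"name": "apply_moves", "arguments": {
  "delta_pos": [
    [0, 0, -0.04],
    [0, 0, -0.07],
    [0, 0, -0.09],
    [0, 0, -0.105],
    [0, 0, -0.115],
    [0, 0, -0.115],
    [0, 0, -0.115],
    [0, 0, -0.115]
  ],
  "dr": [
    [0, 0, 0],
    [0, 0, 0],
    [0, 0, 0],
    [0, 0, 0],
    [0, 0, 0],
    [0, 0, 0],
    [0, 0, 0],
    [0, 0, 0]
  ],
  "jaw": [0, 0, 0, 0, 0, 0, 0, 0]
}}

```text
time: 38.28
tool_pos: [0.5213, 0.1586, 0.0406]
tool_rot: [3.14, 0.002, 3.004]
contact_force: [0.7, -0.3, 0.1]
opening: 0.0461
grip_force: 15.0
```

```bash
python3 fin.py -39 0 34.8
```

```text
[0.52133066 0.15864076 0.04062146] [-37.7  -0.3  40.6] [3.13973973e+00 1.77714589e-03 3.00378823e+00] 0.04611810484153129 [ 0.72304436 -0.25411105  0.07021637]
d [-0.0031, 0.0013, -0.0146] dr [-0.003, 0.004, -0.0] rows>=0.1
```

Request:
{"name": "apply_moves", "arguments": {
  "delta_pos": [
    [-0.003, 0.0013, -0.005],
    [-0.003, 0.0013, -0.01],
    [-0.003, 0.0013, -0.014],
    [-0.003, 0.0013, -0.015],
    [-0.003, 0.0013, -0.015],
    [-0.003, 0.0013, -0.015],
    [-0.003, 0.0013, -0.015],
    [-0.003, 0.0013, -0.015]
  ],
  "dr": [
    [0, 0, 0],
    [0, 0, 0],
    [0, 0, 0],
    [0, 0, 0],
    [0, 0, 0],
    [0, 0, 0],
    [0, 0, 0],
    [0, 0, 0]
  ],
  "jaw": [0, 0, 0, 0, 0.62, 0.62, 0.62, 0.62]
}}

```text
time: 38.95
tool_pos: [0.5197, 0.1591, 0.0339]
tool_rot: [3.14, 0.001, 3.004]
contact_force: [0.4, -0.5, -0.2]
opening: 0.0566
grip_force: 0.0
```

Request:
{"name": "apply_moves", "arguments": {
  "delta_pos": [
    [0, 0, 0.04],
    [0, 0, 0.1],
    [0, 0, 0.18],
    [0, 0, 0.26],
    [0.04, -0.005, 0.34],
    [0.08, -0.01, 0.42],
    [0.12, -0.017, 0.5],
    [0.146, -0.02, 0.52]
  ],
  "dr": [
    [0, 0, 0],
    [0, 0, 0],
    [0, 0, 0],
    [0, 0, 0],
    [0, 0, 0],
    [0, 0, 0],
    [0, 0, 0],
    [0, 0, 0]
  ],
  "jaw": [0.62, 0.62, 0.62, 0.62, 0.5, 0.3, 0.2, 0.2]
}}

```text
time: 39.62
tool_pos: [0.5811, 0.1511, 0.248]
tool_rot: [3.138, 0.01, 3.004]
contact_force: [-0.0, -0.4, 0.3]
opening: 0.0355
grip_force: 0.0
```

Request:
{"name": "apply_moves", "arguments": {
  "delta_pos": [
    [0, 0, 0],
    [0, 0, 0],
    [0, 0, 0],
    [0, 0, 0]
  ],
  "dr": [
    [0, 0, 0],
    [0, 0, 0],
    [0, 0, 0],
    [0, 0, 0]
  ],
  "jaw": [0.2, 0.2, 0.2, 0.2]
}}

```text
time: 39.95
tool_pos: [0.5767, 0.1512, 0.2402]
tool_rot: [3.141, -0.003, 3.004]
contact_force: [0.3, 0.5, 0.3]
opening: 0.0189
grip_force: 0.0
```

```bash
python3 - <<'E'
from h import *
p,r=pose(); im=snap('wrist','w16'); print(p,wb(p),r.as_euler('xyz')); np.save('w16.npy',np.r_[p,r.as_rotvec()])
for o in slabs(im,p,r,(.044,),roi=(60,258,60,520),show=False): print(wb(o[1:3]).round(1)[:2],'yaw',round(float(o[3]-B[2]),3),o[4:])
snap('scene','s16')
E
```

```text
[0.57667181 0.15122206 0.24023177] [ 1.81555773e+01 -8.11832100e-02  2.40231768e+02] [ 3.14091987e+00 -2.94487155e-03  3.00405702e+00]
[ 26.7 -73.9] yaw 0.0 (56.9, 43.2)
[25.7 73.9] yaw 0.011 (56.8, 43.6)
[26.  -0.1] yaw 0.0 (55.7, 43.3)
[-40.   73.9] yaw 0.024 (56.8, 43.0)
[-40.   -0.1] yaw 0.0 (56.0, 43.7)
```

View pics/w16.png

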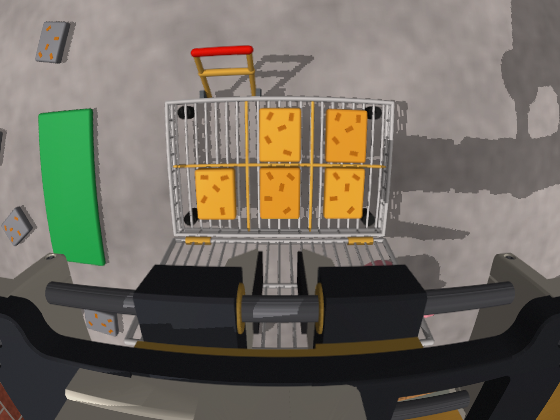

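All five slabs are flat and square in bays 1, 2, 4, 5 and 6 (top-face centres within about 2 mm of the bay centres). The board at left is empty and bay 3 is free. Now the lid.

```bash
python3 - <<'E'
from h import *
p,r=pose(); al=1.75; t=bw(80-194*np.cos(al),55,0)[:2]; print(t)
q0=np.r_[p[:2],.335]
w=[(q0,3.004-.3928)]+[(np.r_[p[:2]+(t-p[:2])*k/3,.335],3.004-.3928*(k+1)) for k in (1,2,3)]+[(np.r_[t,.234],None)]
plan(w)
def arc(al): return bw(80-194*np.cos(al),55,51.5+194*np.sin(al))
c=np.linspace(1.75,0,17)
for k in (0,8): print([((arc(x)-arc(c[k]))/.4).round(3).tolist() for x in c[k+1:k+9]])
w=np.load('w16.npy')
for px in ((220,165),(280,165),(340,165),(247,140),(312,140)): print(wb(wonz(px,.03,w[:3],R.from_rotvec(w[3:]))).round(1))
E
```

```text
[0.67975637 0.19251526]
d [0.0, 0.0, 0.2355] dr [-0.003, -0.003, -0.786] rows>=3.1
d [0.0855, 0.0344, -0.0] dr [0.0, 0.0, -0.785] rows>=3.1
d [0.0856, 0.0344, -0.0] dr [0.0, 0.0, -0.786] rows>=3.1
d [0.0855, 0.0343, -0.0] dr [0.0, -0.0, -0.786] rows>=3.1
d [0.0, 0.0, -0.2525] dr [0.0, 0.0, 0.0] rows>=2.4
[[-0.052, 0.007, 0.007], [-0.105, 0.015, 0.007], [-0.157, 0.022, 0.002], [-0.208, 0.029, -0.008], [-0.258, 0.036, -0.025], [-0.306, 0.043, -0.046], [-0.351, 0.049, -0.073], [-0.394, 0.055, -0.105]]
[[-0.038, 0.005, -0.036], [-0.073, 0.01, -0.076], [-0.102, 0.014, -0.12], [-0.127, 0.018, -0.167], [-0.147, 0.02, -0.216], [-0.161, 0.022, -0.267], [-0.17, 0.024, -0.319], [-0.172, 0.024, -0.372]]
[ -4.7 -68.2  30. ]
[-4.1  1.1 30. ]
[-4.8 70.6 30. ]
[-33.1 -36.2  30. ]
[-33.2  37.3  30. ]
```

Request:
{"name": "apply_moves", "arguments": {
  "delta_pos": [
    [0, 0, 0.1],
    [0, 0, 0.2],
    [0, 0, 0.236],
    [0, 0, 0.236],
    [0, 0, 0.236],
    [0, 0, 0.236]
  ],
  "dr": [
    [0, 0, 0],
    [0, 0, 0],
    [0, 0, -0.786],
    [0, 0, -0.786],
    [0, 0, -0.786],
    [0, 0, -0.786]
  ],
  "jaw": [0.25, 0.25, 0.25, 0.25, 0.25, 0.25]
}}

```text
time: 40.55
tool_pos: [0.5777, 0.1513, 0.3362]
tool_rot: [3.14, 0.0, 2.606]
contact_force: [-0.3, 0.1, -0.8]
opening: 0.0228
grip_force: 0.0
```

Request:
{"name": "apply_moves", "arguments": {
  "delta_pos": [
    [0.0855, 0.0344, 0],
    [0.0855, 0.0344, 0],
    [0.0855, 0.0344, 0],
    [0.0855, 0.0344, 0]
  ],
  "dr": [
    [0, 0, -0.785],
    [0, 0, -0.785],
    [0, 0, -0.785],
    [0, 0, -0.785]
  ],
  "jaw": [0.25, 0.25, 0.25, 0.25]
}}

```text
time: 40.88
tool_pos: [0.6123, 0.1651, 0.3347]
tool_rot: [-3.141, -0.001, 2.217]
contact_force: [-0.1, 0.7, 0.8]
opening: 0.0228
grip_force: 0.0
```

Request:
{"name": "apply_moves", "arguments": {
  "delta_pos": [
    [0.0855, 0.0344, 0],
    [0.0855, 0.0344, 0],
    [0.0855, 0.0344, 0],
    [0.0855, 0.0344, 0]
  ],
  "dr": [
    [0, 0, -0.786],
    [0, 0, -0.786],
    [0, 0, -0.786],
    [0, 0, -0.786]
  ],
  "jaw": [0.25, 0.25, 0.25, 0.25]
}}

```text
time: 41.22
tool_pos: [0.6465, 0.1788, 0.3352]
tool_rot: [-3.141, 0.001, 1.826]
contact_force: [-0.4, -0.2, 0.9]
opening: 0.023
grip_force: 0.0
```

Request:
{"name": "apply_moves", "arguments": {
  "delta_pos": [
    [0.0855, 0.0344, 0],
    [0.0855, 0.0344, 0],
    [0.0855, 0.0344, 0],
    [0.0855, 0.0344, 0],
    [0.0855, 0.0344, 0],
    [0.0855, 0.0344, 0],
    [0.0855, 0.0344, 0],
    [0.0855, 0.0344, 0]
  ],
  "dr": [
    [0, 0, -0.786],
    [0, 0, -0.786],
    [0, 0, -0.786],
    [0, 0, -0.786],
    [0, 0, -0.786],
    [0, 0, -0.786],
    [0, 0, -0.786],
    [0, 0, -0.786]
  ],
  "jaw": [0.25, 0.25, 0.25, 0.25, 0.25, 0.25, 0.25, 0.25]
}}

```text
time: 41.88
tool_pos: [0.6804, 0.1923, 0.3374]
tool_rot: [3.139, 0.0, 1.435]
contact_force: [0.4, -0.9, -0.1]
opening: 0.0229
grip_force: 0.0
```

```bash
python3 - <<'E'
from h import *
eyes.read_camera('wrist');p,r=pose(); print(p,wb(p),r.as_euler('xyz'),telemetry.observe()['opening']); al=1.75; t=bw(80-194*np.cos(al),55,234); plan([(t,None)])
E
```

```text
[0.68042193 0.1923181  0.33723328] [115.26608425  54.89627609 337.23328483] [3.13912224e+00 4.12842059e-04 1.43432623e+00] 0.022970205516028356
d [-0.0017, 0.0005, -0.2581] dr [0.0, 0.0, 0.0] rows>=2.5
```

Request:
{"name": "apply_moves", "arguments": {
  "delta_pos": [
    [-0.002, 0, -0.06],
    [-0.002, 0, -0.12],
    [-0.002, 0, -0.18],
    [-0.002, 0, -0.22],
    [-0.002, 0, -0.245],
    [-0.002, 0, -0.257],
    [-0.002, 0, -0.257],
    [-0.002, 0, -0.257]
  ],
  "dr": [
    [0, 0, 0],
    [0, 0, 0],
    [0, 0, 0],
    [0, 0, 0],
    [0, 0, 0],
    [0, 0, 0],
    [0, 0, 0],
    [0, 0, 0]
  ],
  "jaw": [0.25, 0.25, 0.25, 0.25, 0.25, 0.25, 0.25, 0.25]
}}

```text
time: 42.6
tool_pos: [0.6803, 0.1925, 0.2348]
tool_rot: [3.138, 0.0, 1.433]
contact_force: [-0.7, 0.0, 0.5]
opening: 0.0229
grip_force: 0.0
```

Request:
{"name": "apply_moves", "arguments": {
  "delta_pos": [
    [0, 0, 0],
    [0, 0, 0],
    [0, 0, 0],
    [0, 0, 0]
  ],
  "dr": [
    [0, 0, 0],
    [0, 0, 0],
    [0, 0, 0],
    [0, 0, 0]
  ],
  "jaw": [0, 0, 0, 0],
  "force": 12
}}

```text
time: 42.93
tool_pos: [0.6802, 0.1925, 0.2347]
tool_rot: [3.138, 0.0, 1.432]
contact_force: [-0.8, -0.0, 3.1]
opening: 0.0084
grip_force: 12.0
```

Request:
{"name": "apply_moves", "arguments": {
  "delta_pos": [
    [-0.052, 0.007, 0.007],
    [-0.105, 0.015, 0.007],
    [-0.157, 0.022, 0.002],
    [-0.208, 0.029, -0.008],
    [-0.258, 0.036, -0.025],
    [-0.306, 0.043, -0.046],
    [-0.351, 0.049, -0.073],
    [-0.394, 0.055, -0.105]
  ],
  "dr": [
    [0, 0, 0],
    [0, 0, 0],
    [0, 0, 0],
    [0, 0, 0],
    [0, 0, 0],
    [0, 0, 0],
    [0, 0, 0],
    [0, 0, 0]
  ],
  "jaw": [0, 0, 0, 0, 0, 0, 0, 0]
}}

```text
time: 43.6
tool_pos: [0.5217, 0.2147, 0.1922]
tool_rot: [3.138, -0.0, 1.432]
contact_force: [2.3, 0.9, -2.6]
opening: 0.0081
grip_force: 12.0
```

Request:
{"name": "apply_moves", "arguments": {
  "delta_pos": [
    [-0.038, 0.005, -0.036],
    [-0.073, 0.01, -0.076],
    [-0.102, 0.014, -0.12],
    [-0.127, 0.018, -0.167],
    [-0.147, 0.02, -0.216],
    [-0.161, 0.022, -0.267],
    [-0.17, 0.024, -0.319],
    [-0.172, 0.024, -0.35]
  ],
  "dr": [
    [0, 0, 0],
    [0, 0, 0],
    [0, 0, 0],
    [0, 0, 0],
    [0, 0, 0],
    [0, 0, 0],
    [0, 0, 0],
    [0, 0, 0]
  ],
  "jaw": [0, 0, 0, 0, 0, 0, 0, 0]
}}

```text
time: 44.27
tool_pos: [0.4539, 0.2243, 0.0506]
tool_rot: [3.138, 0.0, 1.433]
contact_force: [3.0, 0.6, -0.7]
opening: 0.0085
grip_force: 12.0
```

Request:
{"name": "apply_moves", "arguments": {
  "delta_pos": [
    [0, 0, -0.008],
    [0, 0, -0.014],
    [0, 0, -0.02],
    [0, 0, -0.022],
    [0, 0, -0.022]
  ],
  "dr": [
    [0, 0, 0],
    [0, 0, 0],
    [0, 0, 0],
    [0, 0, 0],
    [0, 0, 0]
  ],
  "jaw": [0, 0, 0, 0, 0]
}}

```text
time: 44.68
tool_pos: [0.4539, 0.2243, 0.0446]
tool_rot: [3.139, -0.0, 1.432]
contact_force: [-2.8, 0.2, 10.1]
opening: 0.0085
grip_force: 12.0
```

```bash
python3 - <<'E'
from h import *
p,r=pose(); s=telemetry.observe(); print(p,wb(p),r.as_euler('xyz'),s['opening'],s['contact_force'])
E
```

```text
[0.45388713 0.22430286 0.0446484 ] [-113.51496885   55.41428627   44.64839586] [ 3.13872985e+00 -1.51549595e-04  1.43227641e+00] 0.008514990303853835 [-2.82505499  0.19390705 10.05349742]
```

Request:
{"name": "apply_moves", "arguments": {
  "delta_pos": [
    [0, 0, 0.003],
    [0, 0, 0.003],
    [0, 0, 0.003],
    [0, 0, 0.003],
    [0, 0, 0.06],
    [0, 0, 0.14],
    [0, 0, 0.22],
    [0, 0, 0.29]
  ],
  "dr": [
    [0, 0, 0],
    [0, 0, 0],
    [0, 0, 0],
    [0, 0, 0],
    [0, 0, 0],
    [0, 0, 0],
    [0, 0, 0],
    [0, 0, 0]
  ],
  "jaw": [0.18, 0.18, 0.18, 0.18, 0.18, 0.18, 0.18, 0.25]
}}

```text
time: 45.35
tool_pos: [0.4534, 0.2239, 0.1604]
tool_rot: [3.14, 0.001, 1.432]
contact_force: [0.6, 1.0, 0.2]
opening: 0.0195
grip_force: 0.0
```

Request:
{"name": "apply_moves", "arguments": {
  "delta_pos": [
    [-0.03, -0.08, 0],
    [-0.05, -0.16, 0],
    [-0.065, -0.24, 0],
    [-0.065, -0.27, 0],
    [-0.065, -0.27, 0],
    [-0.065, -0.27, 0],
    [-0.065, -0.27, 0]
  ],
  "dr": [
    [0, 0, 0],
    [0, 0, 0],
    [0, 0, 0],
    [0, 0, 0],
    [0, 0, 0],
    [0, 0, 0],
    [0, 0, 0]
  ],
  "jaw": [0.3, 0.3, 0.3, 0.3, 0.3, 0.3, 0.3]
}}

```text
time: 45.93
tool_pos: [0.4277, 0.1166, 0.1588]
tool_rot: [3.14, 0.0, 1.432]
contact_force: [-0.2, -0.9, 0.3]
opening: 0.0276
grip_force: 0.0
```

```bash
python3 - <<'E'
from h import *
eyes.read_camera('wrist'); p,r=pose(); im=snap('wrist','w17'); print(p,wb(p),r.as_euler('xyz'),telemetry.observe()['opening'])
hsv=cv2.cvtColor(im,cv2.COLOR_RGB2HSV); m=cv2.inRange(hsv,(0,200,120),(6,255,255))|cv2.inRange(hsv,(174,200,120),(180,255,255)); m[330:]=0
ys,xs=np.nonzero(m); print(len(xs),xs.min(),xs.max(),ys.min(),ys.max(),np.median(xs)); print(wproj([bw(-126,-26,88),bw(-126,-55,88),bw(-126,-84,88)],p,r))
w=hsv[:,:,:]; b=cv2.inRange(hsv,(3,120,30),(12,255,130)); b[250:]=0; ys,xs=np.nonzero(b); print('woodbar',len(xs),np.median(xs),np.median(ys),wproj(bw(-114,55,54),p,r))
plan([(bw(-126,-55,p[2]*1e3),None),(bw(-126,-55,79),None)])
a=bw(-126,-55,86.5)
for ph in np.r_[np.linspace(.42,-.45,7),-.5]: 
    q=bw(-85-78*np.sin(ph),-55,20+78*np.cos(ph)); print(((q-a)/.4).round(3).tolist(),end=',')
E
```

```text
[0.42767099 0.11678597 0.15875065] [-124.69159323  -54.68681173  158.75064943] [3.14010672e+00 4.63111279e-04 1.43294616e+00] 0.027470017198216682
769 273 284 185 260 278.0
[[277.77246631 186.70962744]
 [277.82119966 224.61460818]
 [277.88058122 259.6185065 ]]
woodbar 916 293.0 79.0 [[293.07204741  78.31006641]]
d [-0.0031, -0.0006, 0.0002] dr [0.0, 0.0, 0.0] rows>=0.0
d [-0.0, 0.0, -0.1994] dr [0.0, 0.0, 0.0] rows>=1.9
[0.023, -0.003, 0.012],[0.049, -0.007, 0.021],[0.076, -0.011, 0.027],[0.104, -0.015, 0.029],[0.132, -0.018, 0.026],[0.16, -0.022, 0.02],[0.186, -0.026, 0.009],[0.194, -0.027, 0.005],
```

Request:
{"name": "apply_moves", "arguments": {
  "delta_pos": [
    [-0.003, 0, -0.06],
    [-0.003, 0, -0.12],
    [-0.003, 0, -0.17],
    [-0.003, 0, -0.19],
    [-0.003, 0, -0.199],
    [-0.003, 0, -0.199],
    [-0.003, 0, -0.199],
    [-0.003, 0, -0.199]
  ],
  "dr": [
    [0, 0, 0],
    [0, 0, 0],
    [0, 0, 0],
    [0, 0, 0],
    [0, 0, 0],
    [0, 0, 0],
    [0, 0, 0],
    [0, 0, 0]
  ],
  "jaw": [0.3, 0.3, 0.3, 0.3, 0.3, 0.14, 0.14, 0.14],
  "force": 5
}}

```text
time: 46.7
tool_pos: [0.4271, 0.1163, 0.0802]
tool_rot: [3.138, 0.0, 1.433]
contact_force: [-0.6, -1.3, -0.4]
opening: 0.0141
grip_force: 0.0
```

Request:
{"name": "apply_moves", "arguments": {
  "delta_pos": [
    [0.023, -0.003, 0.012],
    [0.049, -0.007, 0.021],
    [0.076, -0.011, 0.027],
    [0.104, -0.015, 0.029],
    [0.132, -0.018, 0.026],
    [0.16, -0.022, 0.02],
    [0.186, -0.026, 0.009],
    [0.194, -0.027, 0.005]
  ],
  "dr": [
    [0, 0, 0],
    [0, 0, 0],
    [0, 0, 0],
    [0, 0, 0],
    [0, 0, 0],
    [0, 0, 0],
    [0, 0, 0],
    [0, 0, 0]
  ],
  "jaw": [0.14, 0.14, 0.14, 0.14, 0.14, 0.14, 0.14, 0.14]
}}

```text
time: 47.37
tool_pos: [0.5055, 0.1049, 0.0815]
tool_rot: [3.138, 0.0, 1.432]
contact_force: [-0.7, 0.0, 1.0]
opening: 0.0131
grip_force: 0.2
```

Request:
{"name": "apply_moves", "arguments": {
  "delta_pos": [
    [0.005, -0.001, 0],
    [0.01, -0.001, -0.003],
    [0.01, -0.001, -0.003]
  ],
  "dr": [
    [0, 0, 0],
    [0, 0, 0],
    [0, 0, 0]
  ],
  "jaw": [0.14, 0.14, 0.14]
}}

```text
time: 47.62
tool_pos: [0.5063, 0.1049, 0.0797]
tool_rot: [-3.14, 0.001, 1.432]
contact_force: [-4.4, -0.4, 1.6]
opening: 0.0127
grip_force: 2.0
```

```bash
python3 - <<'E'
from h import *
p,r=pose(); s=telemetry.observe(); print(p,wb(p),s['opening'],s['grip_force'],s['contact_force'])
E
```

```text
[0.50631157 0.10493005 0.07971931] [-45.16770989 -55.61202863  79.71930582] 0.012662943647564378 1.9765781611204147 [-4.38297021 -0.4290988   1.57310056]
```

Request:
{"name": "apply_moves", "arguments": {
  "delta_pos": [
    [0.004, 0, 0],
    [0.006, -0.001, -0.001],
    [0.006, -0.001, -0.001]
  ],
  "dr": [
    [0, 0, 0],
    [0, 0, 0],
    [0, 0, 0]
  ],
  "jaw": [0.14, 0.14, 0.14]
}}

```text
time: 47.87
tool_pos: [0.5072, 0.1047, 0.0793]
tool_rot: [-3.137, 0.001, 1.433]
contact_force: [-10.3, 1.6, 6.3]
opening: 0.014
grip_force: 5.0
```

Request:
{"name": "apply_moves", "arguments": {
  "delta_pos": [
    [-0.006, 0.001, 0],
    [-0.013, 0.002, 0.003],
    [-0.013, 0.002, 0.06],
    [-0.013, 0.002, 0.15],
    [-0.013, 0.002, 0.25],
    [-0.013, 0.002, 0.35],
    [-0.013, 0.002, 0.35]
  ],
  "dr": [
    [0, 0, 0],
    [0, 0, 0],
    [0, 0, 0],
    [0, 0, 0],
    [0, 0, 0],
    [0, 0, 0],
    [0, 0, 0]
  ],
  "jaw": [0.2, 0.22, 0.22, 0.22, 0.22, 0.22, 0.22]
}}

```text
time: 48.45
tool_pos: [0.509, 0.1056, 0.2279]
tool_rot: [3.125, -0.002, 1.433]
contact_force: [0.6, -0.4, 0.5]
opening: 0.0206
grip_force: 0.0
```

Request:
{"name": "apply_moves", "arguments": {
  "delta_pos": [
    [0, 0, 0],
    [0, 0, 0],
    [0, 0, 0]
  ],
  "dr": [
    [0, 0, 0],
    [0, 0, 0],
    [0, 0, 0]
  ],
  "jaw": [0.22, 0.22, 0.22]
}}

```text
time: 48.7
tool_pos: [0.5043, 0.1051, 0.2182]
tool_rot: [-3.141, 0.001, 1.432]
contact_force: [-0.2, -0.6, 0.5]
opening: 0.0203
grip_force: 0.0
```

```bash
python3 - <<'E'
from h import *
p,r=pose(); im=snap('wrist','w18'); print(p,wb(p))
hsv=cv2.cvtColor(im,cv2.COLOR_RGB2HSV); m=cv2.inRange(hsv,(0,200,120),(6,255,255))|cv2.inRange(hsv,(174,200,120),(180,255,255)); m[330:]=0
ys,xs=np.nonzero(m); print(len(xs),xs.min(),xs.max(),ys.min(),ys.max(),np.median(xs)); print('locked',wproj([bw(-47.6,-26,89),bw(-47.6,-84,89)],p,r),'0.1 short',wproj([bw(-85+78*np.sin(.4),-55,20+78*np.cos(.4))],p,r))
b=cv2.inRange(hsv,(3,120,30),(12,255,130)); b[250:]=0; b[:,:150]=0; ys,xs=np.nonzero(b); print('woodbar',len(xs),np.median(xs),np.median(ys),wproj(bw(-114,55,54),p,r))
E
```

```text
[0.50425313 0.10514363 0.21819516] [-47.23595809 -55.68363577 218.19516399]
557 275 284 170 232 279.0
locked [[279.40699527 170.90073898]
 [279.43675419 231.61216108]] 0.1 short [[271.69113416 202.90035145]]
woodbar 637 213.0 89.0 [[211.90999271  85.31059007]]
```

View pics/w18.png

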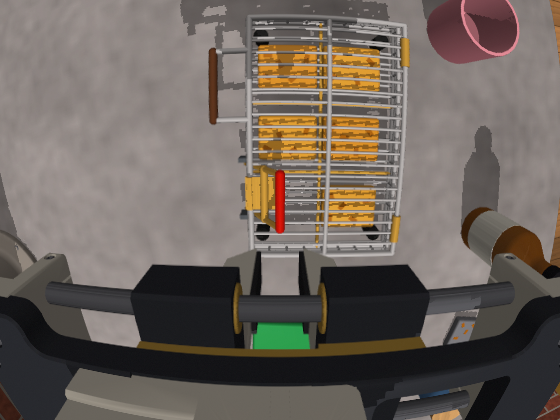

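The lid is shut with five slabs under it in neat rows. The clip bar lies at column 279, rows 170–232, exactly at the locked position. The bystanders haven't moved, so I'm handing in.

```bash
python3 -c "
from cell import job
print(job.hand_in())"
```

```text
the job is handed in; nothing more can be done
None
```

The job is handed in: five hash browns lie flat and square in bays 1, 2, 4, 5 and 6 (within about 2 mm of centre on the wrist camera), the lid is shut, the clip is fully home, and the soap bottle, mug and jar were left alone.

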